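Set up the drying carousel

TASK

Set up the drying carousel: take the grey dust cap off the drive and set it, right way up, in the middle of the dark mat; lift the blue carousel disc by its knob, turn it until its three holes line up with the three studs of the drive and slide it fully home. Then take every cassette from the sloping rest and stand it upright on its short edge in the disc, one to a pocket, without letting any fall flat, and only when all of them are in push the lever of the switch box fully over to its far side. Leave the two dropper bottles and the tape roll where they stand.

Things in the scene. Friction and masses are not known exactly. Their poses are not given: they have to be found in the camera images.
- carousel: loose blue disc, 164 mm across, 12 mm thick, 0.45 kg; origin at the centre of its underside, z up. Three through holes of 14 mm with steel bushes, centres 34 mm from the axis at 0, 120 and 240 degrees from its x axis (counter-clockwise from above); between them, at 60, 180 and 300 degrees, three white pockets. It may go on the studs in any of its three positions
- knob (a point): centre of the disc's black hexagonal knob, 64 mm above its underside on its axis. The knob is 32 mm across flats, from 43 to 85 mm above the underside, on a thinner stem; its flats face 0, 60, 120 .. degrees from the disc's x axis, so fingers closing along one of those directions hold it squarely
- slot0 (a point): centre of the floor of pocket 0 of the disc (12 mm above its underside, 55 mm from its axis, at 60 degrees from its x axis). Each pocket is 14 mm wide along the disc's radius and 72 mm long across it, with walls 26 mm high and flared lips up to 37 mm above the floor
- slot1 (a point): the same for pocket 1, at 180 degrees
- slot2 (a point): the same for pocket 2, at 300 degrees
- drive: fixed white drive housing 150 x 150 mm with a blue band; origin at the centre of its underside; on it a dark steel hub of 104 mm diameter. Three steel studs of 9 mm diameter stand 24 mm above the hub's top (the last 8 mm taper to 3 mm), 34 mm from the axis at 0, 120 and 240 degrees from the drive's x axis. They do not turn
- dust_cap: loose grey round cap, open below, 120 mm across, 45 mm high to its flat top, 3 mm wall, 0.15 kg, that starts over the drive's hub, standing on the housing; lift it at least 40 mm to clear the studs. Origin at the centre of its lower rim, z up
- cap_knob (a point): a point on the cap's axis 65 mm above its lower rim, in its black knob: a cylinder of 30 mm diameter from 45 to 81 mm above the rim
- mat: fixed dark rubber mat, 150 x 150 x 3 mm, flat on the table in front of the drive; origin at the centre of its underside
- hub_face (a point): centre of the hub's flat top, 55 mm above the drive's origin, where the centre of the disc's underside sits when home
- rest: fixed sloping rest, foot 150 x 270 mm, with places at y = -80, 0 and 80 mm; a cassette on it leans 35 degrees from the vertical, its top towards the rest's -x (the robot), its lower end on a ledge 34 mm up (at x = 30 mm) behind a 7 mm lip. The metal back lies under the lowest 64 mm of a cassette, guides stand between them up to 50 mm; the upper 46 mm are free on both faces
- cassette0: cassette 0: flat white frame with pale panel and orange top, 10 mm thick (its x axis), 64 mm wide (y) and 110 mm tall (z, towards the orange top), 0.09 kg; origin at the centre of its lower short edge. May be absent. In a pocket its origin is at the slot's point; either face may look outward
- cassette1: cassette 1: flat white frame with pale panel and orange top, 10 mm thick (its x axis), 64 mm wide (y) and 110 mm tall (z, towards the orange top), 0.09 kg; origin at the centre of its lower short edge. May be absent. In a pocket its origin is at the slot's point; either face may look outward
- cassette2: cassette 2: flat white frame with pale panel and orange top, 10 mm thick (its x axis), 64 mm wide (y) and 110 mm tall (z, towards the orange top), 0.09 kg; origin at the centre of its lower short edge. May be absent. In a pocket its origin is at the slot's point; either face may look outward
- run_lever (a joint): lever of the switch box, rad: near 0 it leans to the box's -x (towards the robot), at 1.0 (its stop) it leans as far to the box's +x; it stays where it is left and takes about 1 to 2 N at the tip
- run_lever_tip (a point): centre of the red ball (26 mm) on the end of the lever, 70 mm from its hinge; the hinge is 22 mm above the table, parallel to the box's y axis, over the box's centre
- run_lever_base: fixed grey switch box 70 x 50 x 25 mm at the robot's left; origin at the centre of its underside
- dropper_a: bystander: brown dropper bottle, 33 x 102 mm, blue band; origin at the centre of its underside
- dropper_b: bystander: brown dropper bottle, 33 x 102 mm, red band; origin at the centre of its underside
- tape_roll: bystander: roll of brown tape lying flat, 92 mm across, 48 mm high; origin at the centre of its underside
There are look-alikes about, which are no part of the job. What is shaped like the cassette1 but green is not meant.

How it is judged:
By the outcome, as a careful person would: the job done as asked, in the order asked, and still so for the second after the job is handed in, with the robot touching nothing.
Of cassette0, cassette1, cassette2 only 2 to 3 are there at a start; the rules pass over those that are not, and their reading is None.
At some moment in a run one of carousel, dust_cap may be knocked a few centimetres aside while the robot is not near it.
It also fails if it takes over 210 s, if anything falls off the work surface, if the arm or the gripper's body presses on something with over 40 N, if the wrist force passes 120 N, or if a joint passes its speed limit or range.

ROBOT

A 7-joint arm with a two-finger parallel gripper is mounted at the origin on a cart in front of the work surface, level with it; the furniture and walls round the work are solid. World frame = base frame: x ahead of the robot, y to its left, z up, the work surface at z = 0. Lengths are in m, angles in rad, forces in N, time in s.
With the tool pointing down it reaches from about 0.4 to 0.85 m from the base axis. Payload 4.5 kg.
Tool frame: the origin (TCP) lies midway between the tips of the shut fingers; the grasp point (between the pads) lies 19 mm behind it; z points along the fingers, y is the line along which they close (so a half turn about z gives the same grasp; the last joint's range is limited). The gripper opens to 88 mm and grips with 3 to 60 N. Pads are 18 mm wide; open, the fingers measure 123 mm over their backs; the gripper's body (75 mm by 187 mm) begins 45 mm behind the grasp point.
Start: joints at [1.243, 0.689, -0.195, 1.565, 0.157, 0.902, -0.215], TCP at [0.221, -0.585, 0.239] pointing down, gripper open.
Joint ranges: [-3.01, 3.01], [-0.46, 2.08], [-1.47, 1.51], [0.13, 2.56], [-1, 4.14], [0.04, 2.09], [-2.66, 2.66]. Speed limits (rad/s): [2.57, 2.57, 3.14, 3.14, 3.14, 3.14, 3.14].

INTERFACE

Orientations are given as a unit quaternion [x, y, z, w].
In Python, from plant import * gives the robot as it stands.
- The arm moves only by the tool send_rows, never from a script. Its argument "targets" is a list of rows, each a list of 2 entries, a list of its own where there are three numbers: the shift along the tool's x, y, z in units of 0.3 m (1.0 is 0.3 m), then the turn, a rotation vector about the tool's x, y, z in units of pi rad (1.0 is pi rad). A call has 1 to 12 rows; each row is the pose to reach, as a shift and turn from the pose commanded when the call began, along the tool's axes at that moment, turning the shorter way round; what a row does not reach only later rows make up. A row lasts 1/8 s, in which the tool goes at most 62.5 mm and 10.7 degrees, less where a joint would pass 70% of its speed; a pose out of reach is approached as far as the arm can. A call with a number of a shift or a turn outside -1 to 1 is refused whole. A call with a gripper value outside its range is refused whole. "fingers" is the opening, from 0 (shut) to 1 (fully open), set as the call begins (left out, the last holds). The fingers move at their own pace and stop on an object; "newtons" is the grip in N (left out, the last holds). Time passes only in rows, so rows that repeat a pose let the fingers close. It gives the time, the measured TCP pose, the force, the opening and the grip force at its end, in the units of the state.
- get_state(): the state, without advancing time (a new reading comes with each control period).
- snapshot(name): name is "side" or "top" or "wrist"; returns a dict with "img" (384x512x3 uint8, blue, green, red), "fx", "fy", "cx", "cy" (pixels), "cam_to_world" (4x4, takes a point from camera to world coordinates); the wrist camera has in their place "T_tool_cam" (4x4, takes a point from camera to tool coordinates, whose origin is the TCP and whose axes are the flange's). Camera axes: x right, y down, z forward; pixel columns grow to the right and rows downward; lengths in m; the calibration is good to about 2 mm. A picture is of the moment at which its call begins: read the wrist's pose just before it. There is no depth.
- finish_job(): hands the job in; it is judged then, once.
The state is a dict: "clock": time; "q": joint angles; "qd": joint speeds; "joint_torque": joint torques, N m; "tool_pos": TCP position; "eef_rot": TCP orientation; "contact_force": force on the tool from outside, world axes, zero at the start; "moment": the same for the moment, N m; "opening": opening from 0.0 (shut) to 1.0 (fully open); "finger_force": force on a finger pad.
Only numpy, scipy, OpenCV 4.12 (cv2) and the standard library are available. Lean on these libraries where they do the work, as an engineer would, in place of code of your own. Each camera call takes 0.05 s, during which the arm holds its last target. There are 200 camera calls.

## Working session

There is one attempt and no reset: what is moved stays moved. The work goes in short steps, Python scripts to look and compute and a tool call to move; the robot and the scene stay as the last step left them, time stands still between calls to the robot, and variables do not carry over. Pictures are saved under pics/ and viewed, at most 14 in all, crops included, and the job is handed in when it is done.

Besides the shell and the picture viewer there is one more tool, called after "Call:" by a JSON object that holds its "api" and its "payload", one argument or row to a line. send_rows: Moves the arm, as the interface text tells. Its arguments: {"type":"object","properties":{"targets":{"type":"array"},"fingers":{"type":"number"},"newtons":{"type":"number"}},"required":["targets"]}

```bash
ls; mkdir -p pics
python3 - <<'E'
from plant import *
import cv2,numpy as np
s=get_state();print({k:np.round(v,3).tolist() for k,v in s.items()})
for n in("side","top"):
    d=snapshot(n);cv2.imwrite(f"pics/{n}0.png",d["img"])
    print(n,d["fx"],d["fy"],d["cx"],d["cy"],np.round(d["cam_to_world"],4).tolist())
d=snapshot("wrist");print(d["fx"],d["cx"],d["cy"],np.round(d["T_tool_cam"],4).tolist())
E
```

```text
pics
{'clock': 0.0, 'q': [1.243, 0.69, -0.195, 1.566, 0.157, 0.902, -0.215], 'qd': [-0.001, 0.0, 0.001, -0.0, -0.001, 0.002, -0.002], 'joint_torque': [-0.0, -52.756, -1.267, -15.343, -0.053, 0.007, 0.0], 'tool_pos': [0.221, -0.584, 0.238], 'eef_rot': [0.984, 0.18, -0.0, -0.001], 'contact_force': [0.247, -0.038, 0.201], 'moment': [-0.043, 0.055, 0.018], 'finger_force': 0.0, 'opening': 1.003}
side 416.91960066487457 416.91960066487457 253.1755887670668 184.69743966367972 [[-0.9996, -0.0065, -0.0277, 0.5923], [0.0223, 0.4214, -0.9066, 1.2416], [0.0176, -0.9069, -0.4211, 0.749], [0.0, 0.0, 0.0, 1.0]]
top 414.1384671662073 414.1384671662073 258.05070684270186 188.0677810887399 [[-0.0287, -0.9904, 0.1355, 0.3454], [-0.9995, 0.0272, -0.0131, -0.1392], [0.0093, -0.1358, -0.9907, 1.6926], [0.0, 0.0, 0.0, 1.0]]
319.81759136635026 251.6560956965737 189.66402308438737 [[0.0006, -0.9525, -0.3045, 0.0784], [1.0, 0.0006, 0.0004, -0.0006], [-0.0002, -0.3045, 0.9525, -0.1465], [0.0, 0.0, 0.0, 1.0]]
```

View pics/top0.png

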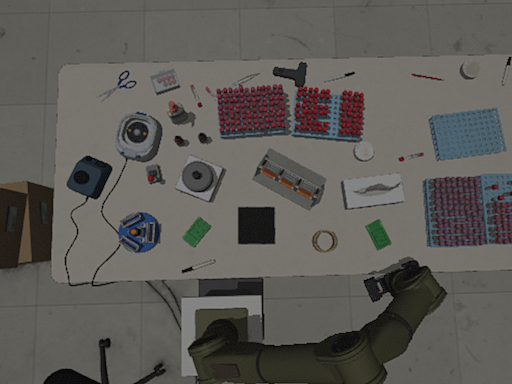

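View pics/side0.png

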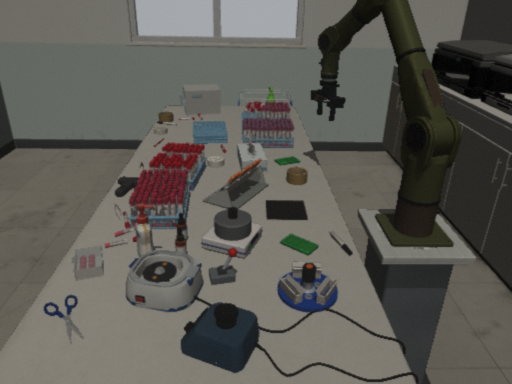

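Top view: drive with cap at (200,176), carousel (139,232), mat (256,225), rest (288,180), and lever box (153,174). Tape is at (325,240). The bottles are at (180,140) and (204,138), and the green decoys at (196,232) and (378,235). The side view agrees. I'll enlarge both.

```bash
cat > h.py <<'E'
import numpy as np,cv2
from plant import *
from scipy.spatial.transform import Rotation as R
def cam(n):
    s=get_state();d=snapshot(n)
    if n=="wrist":
        T=np.eye(4);T[:3,:3]=R.from_quat(s["eef_rot"]).as_matrix();T[:3,3]=s["tool_pos"];T=T@d["T_tool_cam"]
    else:T=np.array(d["cam_to_world"])
    K=np.array([[d["fx"],0,d["cx"]],[0,d["fy"],d["cy"]],[0,0,1]])
    return d["img"],K,T
def ray(c,u,v):
    _,K,T=c;r=T[:3,:3]@np.linalg.inv(K)@[u,v,1];return T[:3,3],r/np.linalg.norm(r)
def onz(c,u,v,z):
    o,r=ray(c,u,v);return o+r*(z-o[2])/r[2]
def tri(*obs):
    A=np.zeros((3,3));b=np.zeros(3)
    for c,u,v in obs:
        o,r=ray(c,u,v);M=np.eye(3)-np.outer(r,r);A+=M;b+=M@o
    p=np.linalg.solve(A,b)
    return p,[float(np.linalg.norm(np.cross(p-ray(c,u,v)[0],ray(c,u,v)[1]))) for c,u,v in obs]
def proj(c,P):
    _,K,T=c;p=T[:3,:3].T@(np.asarray(P)-T[:3,3]);p=K@p;return p[:2]/p[2]
def crop(img,x0,y0,w,h,f,name,step=10):
    o=cv2.resize(img[y0:y0+h,x0:x0+w],None,fx=f,fy=f,interpolation=cv2.INTER_CUBIC)
    o=cv2.convertScaleAbs(o,alpha=1.4)
    for x in range(-(-x0//step)*step,x0+w,step):
        X=int((x-x0+.5)*f);cv2.line(o,(X,0),(X,5),(0,255,255),1)
        if x%(2*step)==0:cv2.putText(o,str(x),(X-9,16),0,.35,(0,255,255),1)
    for y in range(-(-y0//step)*step,y0+h,step):
        Y=int((y-y0+.5)*f);cv2.line(o,(0,Y),(5,Y),(0,255,255),1)
        if y%(2*step)==0:cv2.putText(o,str(y),(6,Y+4),0,.35,(0,255,255),1)
    cv2.imwrite("pics/"+name,o)
def move(pos,quat,ref=None):
    """shift & turn in call units from current pose to target"""
    s=get_state();r0=R.from_quat(s["eef_rot"]);
    return np.round(r0.inv().apply(np.array(pos)-s["tool_pos"])/.3,4).tolist(),np.round((r0.inv()*R.from_quat(quat)).as_rotvec()/np.pi,4).tolist()
E
python3 - <<'E'
from h import *
t=cam("top");s=cam("side")
crop(t[0],105,120,230,145,3.4,"t1.png");crop(s[0],170,150,185,170,3.5,"s1.png")
print("cap",tri((t,200,172),(s,233,211)),"mat",onz(t,256,225,.003),onz(s,287,210,.003))
E
```

```text
cap (array([0.62508738, 0.06318226, 0.10934941]), [0.005756559193036613, 0.0057565591930363496]) mat [ 0.42511553 -0.14883113  0.003     ] [ 0.42074663 -0.14010547  0.003     ]
```

View pics/t1.png

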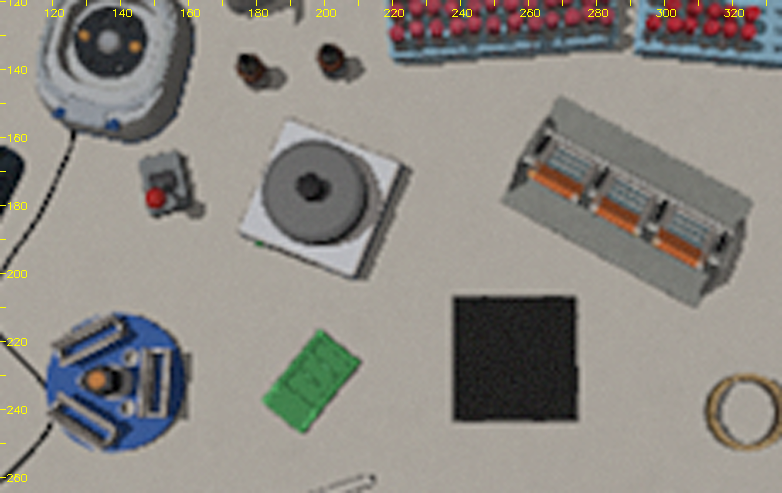

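View pics/s1.png

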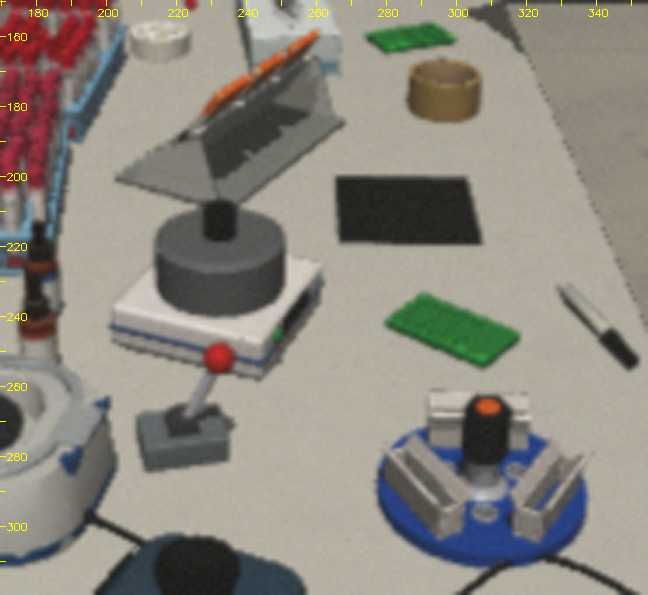

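Run:
```python
from h import *
t=cam("top");s=cam("side")
T=lambda X,Y:(t,105+X/3.4-.5,120+Y/3.4-.5); S=lambda X,Y:(s,170+X/3.5-.5,150+Y/3.5-.5)
for n,a,b in [("capknob top",(310,184),(220,203)),("ball",(155,197),(219,358)),("car knob top",(96,380),(488,406)),
 ("mat nearL",(452,422),(482,243)),("mat farR",(578,297),(335,178)),("rest R end tops",(682,248),(318,38)),("rest L tops",(530,178),(207,112)),("bottleA",(248,68),(40,300)),("bottleB",(330,58),(38,240))]:
    p,e=tri(T(*a),S(*b));print(n,p.round(3),np.round(e,3))
print(move([.55,0,.33],[1,0,0,0]))
```

```text
capknob top [0.621 0.077 0.128] [0. 0.]
ball [0.618 0.261 0.086] [0. 0.]
car knob top [0.411 0.326 0.087] [0. 0.]
mat nearL [ 0.353 -0.072  0.003] [0.001 0.001]
mat farR [ 0.498 -0.227 -0.001] [0.001 0.001]
rest R end tops [ 0.527 -0.338  0.127] [0.011 0.011]
rest L tops [ 0.634 -0.171  0.104] [0.007 0.007]
bottleA [0.773 0.156 0.074] [0.002 0.002]
bottleB [0.785 0.059 0.078] [0.005 0.005]
([1.7147, -1.4341, -0.3044], [-0.0001, 0.0, 0.1152])
```

Call:
{"api": "send_rows", "payload": {
  "targets": [
    [[0,0,-0.3],[0,0,0]],
    [[0,0,-0.3],[0,0,0]],
    [[0.86,-0.72,-0.3],[0,0,0.115]],
    [[0.86,-0.72,-0.3],[0,0,0.115]],
    [[0.86,-0.72,-0.3],[0,0,0.115]],
    [[0.86,-0.72,-0.3],[0,0,0.115]],
    [[0.86,-0.72,-0.3],[0,0,0.115]],
    [[0.86,-0.72,-0.3],[0,0,0.115]],
    [[0.86,-0.72,-0.3],[0,0,0.115]]
  ]
}}

```text
clock: 1.48
tool_pos: [0.3871, -0.2895, 0.3289]
eef_rot: [1.0, 0.003, 0.0, -0.0]
contact_force: [0.0, -0.1, 0.2]
opening: 0.998
finger_force: 0.0
```

Run:
```python
from h import *
print(move([.55,0.05,.33],[1,0,0,0]),get_state()["q"])
```

```text
([0.5487, -1.1289, -0.0029], [-0.0001, -0.0002, 0.0017]) [ 0.64961354  0.38636804 -0.14904994  1.85268222  0.07044959  0.90717521
 -1.09757386]
```

Call:
{"api": "send_rows", "payload": {
  "targets": [
    [[0.5,-0.99,0],[0,0,0]],
    [[0.5,-0.99,0],[0,0,0]],
    [[0.5,-0.99,0],[0,0,0]],
    [[0.5,-0.99,0],[0,0,0]],
    [[0.5,-0.99,0],[0,0,0]],
    [[0.5,-0.99,0],[0,0,0]],
    [[0.5,-0.99,0],[0,0,0]],
    [[0.5,-0.99,0],[0,0,0]],
    [[0.5,-0.99,0],[0,0,0]]
  ]
}}

```text
clock: 2.6
tool_pos: [0.5354, 0.0032, 0.3288]
eef_rot: [1.0, -0.002, -0.0, 0.001]
contact_force: [0.4, 0.2, -0.3]
opening: 1.002
finger_force: 0.0
```

Run:
```python
from h import *
import pickle
c=cam("wrist");pickle.dump(c,open("w1.pkl","wb"));crop(c[0],0,0,512,384,1.56,"w1.png",20)
print(get_state()["tool_pos"],get_state()["q"])
for P in [(.621,.077,.128),(.411,.326,.087),(.618,.261,.086),(.53,-.335,.12)]: print(proj(c,P))
```

```text
[0.53548789 0.0037214  0.32882522] [ 0.02581896  0.46458269 -0.18691626  1.71127819  0.10190181  0.97543165
 -1.77251156]
[179.56620339  80.01490445]
[ 12.52712375 245.78357258]
[28.10720012 84.01795335]
[548.74423235 163.59558327]
```

View pics/w1.png

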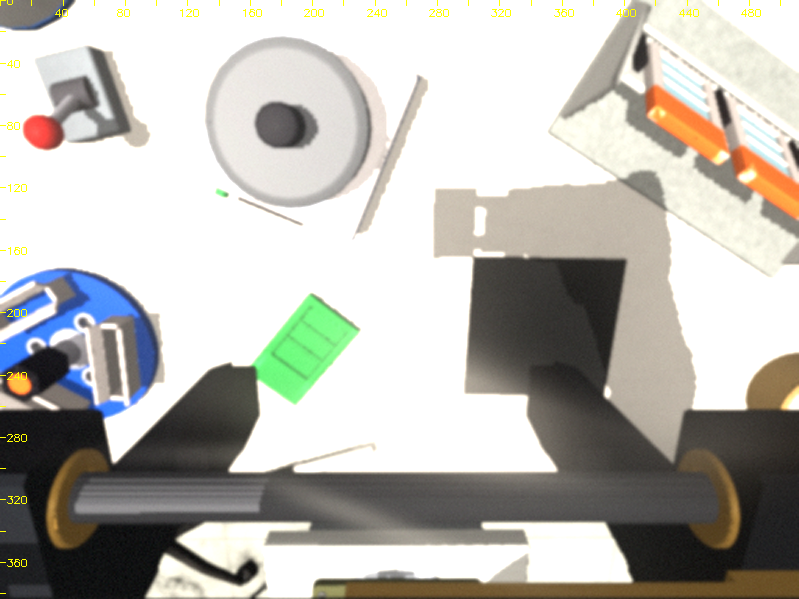

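The wrist view shows the cap knob (179,79), ball (27,84), carousel (≤100,220), mat (352,208) and the orange cassette tops (430,80). The job's cassettes are the white and orange ones on the rest; the green flat ones are decoys. Next I move over the cap.

Call:
{"api": "send_rows", "payload": {
  "targets": [
    [[0.28,-0.25,0.2],[0,0,0]],
    [[0.28,-0.25,0.2],[0,0,0]],
    [[0.28,-0.25,0.2],[0,0,0]],
    [[0.28,-0.25,0.2],[0,0,0]],
    [[0.28,-0.25,0.2],[0,0,0]]
  ]
}}

```text
clock: 3.28
tool_pos: [0.6197, 0.0789, 0.2699]
eef_rot: [1.0, -0.001, 0.001, 0.001]
contact_force: [-0.4, 0.0, 0.8]
opening: 0.996
finger_force: 0.0
```

Run:
```python
from h import *
import pickle
a=pickle.load(open("w1.pkl","rb"));c=cam("wrist");pickle.dump(c,open("w2.pkl","wb"));cv2.imwrite("pics/w2.png",c[0])
o=np.hstack([a[0][:200,100:300],c[0][100:300,130:380]]);cv2.imwrite("pics/w12.png",cv2.resize(o,None,fx=1.75,fy=1.75))
print(get_state()["tool_pos"])
for z in(.085,.128): print(proj(c,(.621,.077,z)))
```

```text
[0.61975744 0.07910379 0.27007641]
[253.46962373 163.83007587]
[253.7835798  174.25961752]
```

View pics/w2.png

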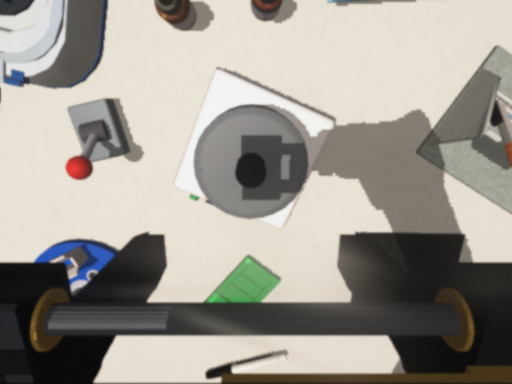

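Run:
```python
from h import *
import pickle
a=pickle.load(open("w1.pkl","rb"));c=pickle.load(open("w2.pkl","rb"))
print("captop",tri((a,184.3-.3,78.2-.3),(c,251,161)))
for n,d,(u,v) in(("w1",a,(179,79)),("w2",c,(250,168))):
    g=d[0].max(2);m=np.zeros_like(g);cv2.circle(m,(u,v),16,255,-1)
    m&=((g<60)*255).astype(np.uint8);M=cv2.moments(m,True);print(n,M["m10"]/M["m00"],M["m01"]/M["m00"],M["m00"])
    exec(f"k{n}=(d,M['m10']/M['m00'],M['m01']/M['m00'])")
print("knob",tri(kw1,kw2))
for u,v in[(219,68),(335,121),(284,226),(176,185)]: print("drive",onz(c,u,v,.045).round(4))
q=[onz(a,u/1.56-.3,v/1.56-.3,.003)for u,v in[(472,258),(626,260),(608,394),(465,391)]]
print("mat",np.round(q,3).tolist(),np.mean(q,0))
print("ball",tri((a,27.5,84),(c,79,168)))
```

```text
captop (array([0.62438947, 0.07994505, 0.08770039]), [0.0004297611429762733, 0.0004297611429762046])
w1 188.98305084745763 80.6045197740113 177.0
w2 250.61286089238845 168.21391076115486 762.0
knob (array([0.61928638, 0.07729296, 0.08935686]), [0.003349230899971845, 0.003349230899971864])
drive [0.7184 0.1143 0.045 ]
drive [ 0.6616 -0.0163  0.045 ]
drive [0.5312 0.0381 0.045 ]
drive [0.5856 0.1707 0.045 ]
mat [[0.501, -0.074, 0.003], [0.499, -0.223, 0.003], [0.353, -0.225, 0.003], [0.357, -0.073, 0.003]] [ 0.42755619 -0.1485074   0.003     ]
ball (array([0.61787705, 0.26009981, 0.08897519]), [0.00033387367092472213, 0.00033387367092478805])
```

Call:
{"api": "send_rows", "payload": {
  "targets": [
    [[0.01,0,0.2],[0,0,0]],
    [[0.01,0,0.35],[0,0,0]],
    [[0.01,0,0.48],[0,0,0]],
    [[0.01,0,0.56],[0,0,0]],
    [[0.01,0,0.585],[0,0,0]],
    [[0.01,0,0.585],[0,0,0]],
    [[0.01,0,0.585],[0,0,0]]
  ]
}}

```text
clock: 4.2
tool_pos: [0.6239, 0.0809, 0.0948]
eef_rot: [1.0, 0.0, 0.001, -0.0]
contact_force: [-0.4, -0.6, 0.1]
opening: 0.998
finger_force: 0.0
```

Call:
{"api": "send_rows", "payload": {
  "targets": [
    [[0,0,0],[0,0,0]],
    [[0,0,0],[0,0,0]],
    [[0,0,0],[0,0,0]],
    [[0,0,0],[0,0,0]],
    [[0,0,0],[0,0,0]],
    [[0,0,0],[0,0,0]]
  ],
  "fingers": 0,
  "newtons": 25
}}

```text
clock: 4.95
tool_pos: [0.6228, 0.0809, 0.0931]
eef_rot: [1.0, 0.0, -0.0, 0.0]
contact_force: [0.8, -1.0, 0.4]
opening: 0.342
finger_force: 0.6
```

Call:
{"api": "send_rows", "payload": {
  "targets": [
    [[0,0,0],[0,0,0]],
    [[0,0,-0.06],[0,0,0]],
    [[0,0,-0.18],[0,0,0]],
    [[0,0,-0.34],[0,0,0]],
    [[0,0,-0.36],[0,0,0]],
    [[-0.12,0.1,-0.36],[0,0,0]],
    [[-0.24,0.26,-0.36],[0,0,0]],
    [[-0.36,0.42,-0.36],[0,0,0]],
    [[-0.48,0.58,-0.36],[0,0,0]],
    [[-0.6,0.72,-0.36],[0,0,0]],
    [[-0.65,0.765,-0.36],[0,0,0]],
    [[-0.65,0.765,-0.36],[0,0,0]]
  ]
}}

```text
clock: 6.45
tool_pos: [0.4263, -0.1498, 0.2011]
eef_rot: [1.0, -0.001, -0.001, 0.0]
contact_force: [0.7, -0.1, -1.4]
opening: 0.335
finger_force: 25.0
```

Run:
```python
from h import *
import pickle
t=cam("top");s=cam("side");c=cam("wrist");pickle.dump(c,open("w3.pkl","wb"));st=get_state()
print(st["tool_pos"],st["opening"],st["finger_force"],st["q"])
A=cv2.resize(s[0][130:330,160:360],(400,400));B=cv2.resize(t[0][120:260,105:345],(400,233));C=np.zeros((400,400,3),np.uint8);C[:233]=B
cv2.imwrite("pics/c3.png",np.hstack([A,C]))
```

```text
[ 0.42935773 -0.14748119  0.20126857] 0.3271795539028989 25.000097639858723 [ 0.36536673  0.54005528 -0.20617475  2.10518519  0.21374133  0.51425671
 -1.56701732]
```

View pics/c3.png

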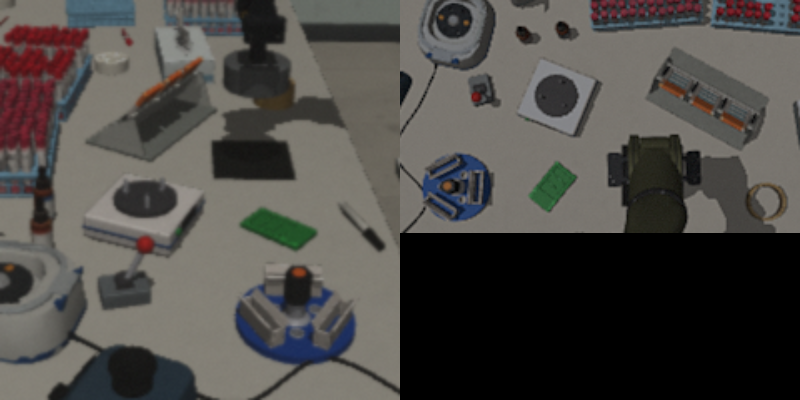

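Call:
{"api": "send_rows", "payload": {
  "targets": [
    [[0,0,0.15],[0,0,0]],
    [[0,0,0.3],[0,0,0]],
    [[0,0,0.4],[0,0,0]],
    [[0,0,0.45],[0,0,0]],
    [[0,0,0.47],[0,0,0]],
    [[0,0,0.485],[0,0,0]],
    [[0,0,0.485],[0,0,0]]
  ]
}}

```text
clock: 7.48
tool_pos: [0.4285, -0.1485, 0.0559]
eef_rot: [1.0, 0.001, 0.0, 0.0]
contact_force: [0.8, -0.1, -2.0]
opening: 0.332
finger_force: 25.0
```

Call:
{"api": "send_rows", "payload": {
  "targets": [
    [[0,0,0.005],[0,0,0]],
    [[0,0,0.01],[0,0,0]],
    [[0,0,0.01],[0,0,0]],
    [[0,0,0.01],[0,0,0]]
  ]
}}

```text
clock: 7.98
tool_pos: [0.428, -0.1487, 0.0528]
eef_rot: [1.0, 0.0, 0.0, 0.0]
contact_force: [-0.3, 1.0, -1.0]
opening: 0.332
finger_force: 25.0
```

Call:
{"api": "send_rows", "payload": {
  "targets": [
    [[0,0,0.007],[0,0,0]],
    [[0,0,0.007],[0,0,0]],
    [[0,0,0.007],[0,0,0]]
  ]
}}

```text
clock: 8.35
tool_pos: [0.4282, -0.1487, 0.051]
eef_rot: [1.0, 0.0, 0.0, 0.0]
contact_force: [-0.2, -0.4, 5.0]
opening: 0.334
finger_force: 25.0
```

Contact is made, so I release and rise. Then I go to a view above the drive with the carousel also in sight.

Call:
{"api": "send_rows", "payload": {
  "targets": [
    [[0,0,0],[0,0,0]],
    [[0,0,0],[0,0,0]],
    [[0,0,0],[0,0,0]],
    [[0,0,0],[0,0,0]],
    [[0,0,-0.15],[0,0,0]],
    [[0,0,-0.35],[0,0,0]],
    [[0,0,-0.55],[0,0,0]],
    [[0.1,-0.2,-0.7],[0,0,0]],
    [[0.2,-0.4,-0.7],[0,0,0]],
    [[0.3,-0.6,-0.7],[0,0,0]],
    [[0.4,-0.8,-0.7],[0,0,0]],
    [[0.4,-0.8,-0.7],[0,0,0]]
  ],
  "fingers": 1
}}

```text
clock: 9.85
tool_pos: [0.5485, 0.0958, 0.2606]
eef_rot: [1.0, 0.003, 0.0, -0.001]
contact_force: [-0.1, -0.3, 0.4]
opening: 0.996
finger_force: 0.0
```

Run:
```python
from h import *
import pickle
c=cam("wrist");pickle.dump(c,open("w4.pkl","wb"))
st=get_state();print(st["tool_pos"],st["opening"],st["q"])
for P in [(.624,.079,.055),(.411,.326,.087),(.428,-.149,.05)]: print(proj(c,P))
```

```text
[0.54972549 0.09921869 0.26060758] 0.9997426641950911 [-0.10847978  0.57577845 -0.24608332  1.74412817  0.17351064  0.83920693
 -1.99461872]
[268.76697397  90.42931166]
[ 52.83564509 281.82651714]
[447.10184581 255.34891314]
```

Call:
{"api": "send_rows", "payload": {
  "targets": [
    [[-0.1,-0.15,-0.1],[0,0,-0.06]],
    [[-0.2,-0.3,-0.1],[0,0,-0.12]],
    [[-0.3,-0.45,-0.1],[0,0,-0.18]],
    [[-0.4,-0.6,-0.1],[0,0,-0.24]],
    [[-0.5,-0.75,-0.1],[0,0,-0.29]],
    [[-0.5,-0.75,-0.1],[0,0,-0.333]],
    [[-0.5,-0.75,-0.1],[0,0,-0.333]],
    [[-0.5,-0.75,-0.1],[0,0,-0.333]]
  ]
}}

```text
clock: 10.9
tool_pos: [0.3983, 0.315, 0.2903]
eef_rot: [0.867, 0.498, -0.0, 0.001]
contact_force: [0.7, -0.3, 0.6]
opening: 0.997
finger_force: 0.0
```

Run:
```python
from h import *
import pickle
c=cam("wrist");pickle.dump(c,open("w5.pkl","wb"));b=pickle.load(open("w4.pkl","rb"))
st=get_state();print(st["tool_pos"],st["opening"],st["q"])
print(proj(c,(.411,.326,.087)),proj(c,(.624,.079,.055)))
# composite: w5 full + w4 drive crop
A=cv2.resize(b[0][20:170,190:350],(426,400));cv2.imwrite("pics/x4.png",A)
B=c[0][0:300,:]
o=np.zeros((600,800,3),np.uint8);o[:300,:512]=B;o[200:600,374:800]=A;o[300:384,:374]=c[0][300:384,:374]
cv2.imwrite("pics/w45.png",o)
```

```text
[0.3984009  0.3150909  0.29040422] 0.9986485585483961 [-0.40444691  0.50756636 -0.55396406  1.83366859  0.33483936  0.89493171
 -1.6426899 ]
[257.17461695 147.25550088] [493.80224732 223.89332324]
```

View pics/w45.png

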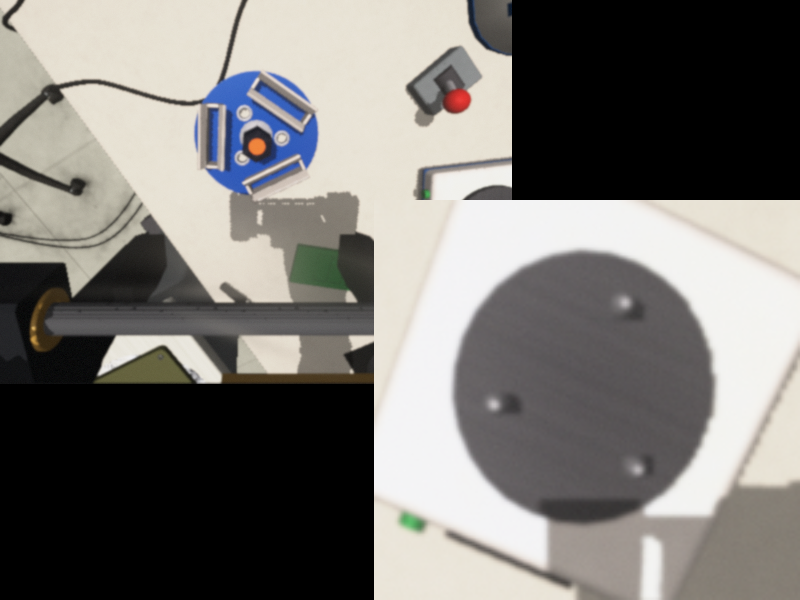

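Run:
```python
from h import *
import pickle
b=pickle.load(open("w4.pkl","rb"));c=pickle.load(open("w5.pkl","rb"))
def ring(name,cam,pts,z):
    P=np.array([onz(cam,u,v,z) for u,v in pts])[:,:2];m=P.mean(0);d=P-m
    a=np.degrees(np.arctan2(d[:,1],d[:,0]));print(name,m.round(4),np.linalg.norm(d,axis=1).round(4),a.round(1),(a%120).round(1))
ring("studs",b,[(284.3,58.6),(235.1,96.5),(288.8,120.1)],.079)
print("hub",onz(b,268.7,89.9,.055))
ring("holes",c,[(245,113),(282,138),(242,157)],.012)
print("disc",onz(c,256.5,133,.012),"knobtop",onz(c,257,146.5,.087), onz(c,257,146.5,.085))
g=c[0];m=((g[:,:,2]>180)&(g[:,:,1]<150)&(g[:,:,0]<110)).astype(np.uint8);m[:,330:]=0;m[200:]=0
M=cv2.moments(m,True);print("orange",M["m10"]/M["m00"],M["m01"]/M["m00"],M["m00"])
hsv=cv2.cvtColor(g,cv2.COLOR_BGR2HSV);bl=cv2.inRange(hsv,(100,150,60),(125,255,255));bl[:,340:]=0;bl[210:]=0
k=max(cv2.findContours(bl,0,2)[0],key=cv2.contourArea);h=cv2.convexHull(k);e=cv2.fitEllipse(h);print("disc ellipse",e,onz(c,*e[0],.012))
cv2.imwrite("pics/w5c.png",cv2.resize(g[60:210,185:330],None,fx=4,fy=4,interpolation=cv2.INTER_CUBIC))
```

```text
studs [0.6224 0.0796] [0.0336 0.0339 0.0334] [ -23.7   97.  -142.9] [96.3 97.  97.1]
hub [0.62453084 0.07908218 0.055     ]
holes [0.4117 0.3268] [0.0335 0.0341 0.0339] [  86.   -34.  -154.9] [86.  86.  85.1]
disc [0.41402313 0.33048687 0.012     ] knobtop [0.41125217 0.32682283 0.087     ] [0.41110245 0.32649728 0.085     ]
orange 256.519801980198 146.17821782178217 202.0
disc ellipse ((255.5184326171875, 133.014404296875), (121.15321350097656, 121.79075622558594), 139.11294555664062) [0.41289464 0.33112314 0.012     ]
```

View pics/w5c.png

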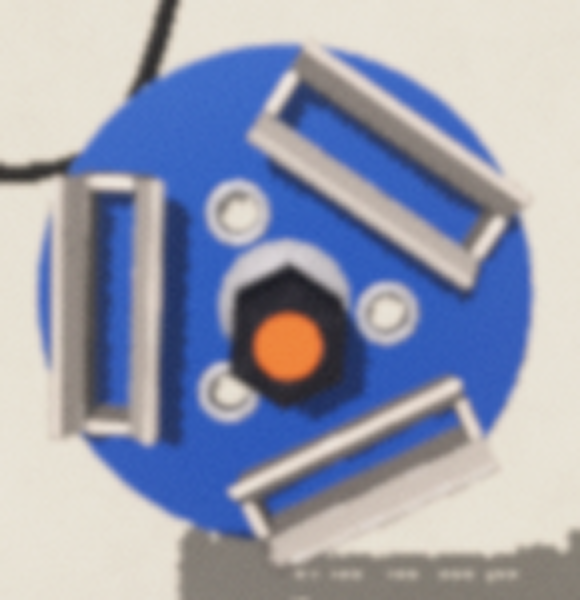

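Carousel: centre (0.412,0.327), holes at 86° mod 120. Studs sit at 96.8° mod 120. I take one comparable view of the drive so the calibration bias cancels.

Call:
{"api": "send_rows", "payload": {
  "targets": [
    [[-0.07,0.17,0],[0,0,-0.02]],
    [[-0.14,0.34,0],[0,0,-0.039]],
    [[-0.21,0.52,0],[0,0,-0.039]],
    [[-0.28,0.7,0],[0,0,-0.039]],
    [[-0.35,0.87,0],[0,0,-0.039]],
    [[-0.35,1.0,0],[0,0,-0.039]],
    [[-0.35,1.0,0],[0,0,-0.039]],
    [[-0.35,1.0,0],[0,0,-0.039]]
  ]
}}

```text
clock: 11.95
tool_pos: [0.6042, 0.0756, 0.2904]
eef_rot: [0.834, 0.552, -0.0, -0.0]
contact_force: [0.7, 0.4, -1.0]
opening: 0.998
finger_force: 0.0
```

Run:
```python
from h import *
import pickle
c=cam("wrist");pickle.dump(c,open("w6.pkl","wb"))
st=get_state();print(st["tool_pos"],st["q"])
a=np.radians([-23.2,96.8,-143.2]);C=np.array([.6235,.0793])
pr=[proj(c,(*(C+.034*np.array([np.cos(x),np.sin(x)])),.079)) for x in a];h=proj(c,(*C,.055));print(np.round(pr,1).tolist(),h)
x0,y0=int(h[0])-75,max(0,int(h[1])-70);print(x0,y0)
A=cv2.resize(c[0][y0:y0+140,x0:x0+150],None,fx=4,fy=4,interpolation=cv2.INTER_CUBIC);cv2.imwrite("pics/w6c.png",A)
```

```text
[0.60392391 0.07616771 0.29061809] [ 0.11547112  0.65561404 -0.57298455  1.53925282  0.38720209  1.06269962
 -0.95392519]
[[297.1, 150.7], [252.1, 124.1], [251.9, 175.7]] [266.14475302 146.83373556]
191 76
```

View pics/w6c.png

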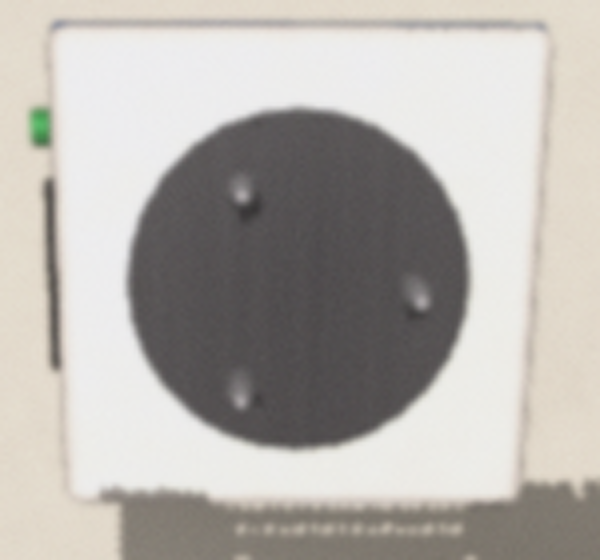

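Run:
```python
from h import *
import pickle
from scipy.optimize import least_squares
b=pickle.load(open("w4.pkl","rb"));c=pickle.load(open("w6.pkl","rb"));w5=pickle.load(open("w5.pkl","rb"))
th=np.linspace(0,2*np.pi,200)
def bb(cam,x,y,z,r):
    P=np.array([proj(cam,(x+r*np.cos(t),y+r*np.sin(t),z)) for t in th]);return np.r_[P.min(0),P.max(0)]
def fit(cam,box,r,z0):
    f=lambda p:bb(cam,*p,r)-box
    return least_squares(f,[.5,.2,z0]).x.round(4), least_squares(lambda p:bb(cam,*p,z0,r)-box,[.5,.2]).x.round(4)
cr=lambda l,t,r,b:np.array([191+l/4-.5,76+t/4-.5,191+r/4-.5,76+b/4-.5])
print("hub w6",fit(c,cr(128,107,470,450),.052,.055))
f4=lambda X,Y:(190+(X-374)/2.6625-.3,20+(Y-200)/2.667-.3)
print("hub w4",fit(b,np.r_[f4(453,249),f4(714,524)],.052,.055))
print("disc w5",fit(w5,np.array([194.,70.5,318.5,195.]),.082,.012))
for nm,pts in (("tips w6",[(423,301),(245,199),(241,405)]),):
    P=np.array([onz(c,191+u/4-.5,76+v/4-.5,.079) for u,v in pts])[:,:2];m=P.mean(0);d=P-m;print(nm,m,np.linalg.norm(d,axis=1),np.degrees(np.arctan2(d[:,1],d[:,0])))
print(move([.412,.327,.16],R.from_euler('z',56,degrees=True).__mul__(R.from_quat([1,0,0,0])).as_quat()))
# side recheck of carousel knob
s=cam("side");print(proj(s,(.412,.327,.085)))
hsv=cv2.cvtColor(s[0],cv2.COLOR_BGR2HSV);m=cv2.inRange(hsv,(3,130,100),(16,255,255));m[:250]=0;M=cv2.moments(m,True);print("orange side",M["m10"]/M["m00"],M["m01"]/M["m00"],M["m00"])
```

```text
hub w6 (array([0.6224, 0.0791, 0.0519]), array([0.6224, 0.0796]))
hub w4 (array([0.6224, 0.0793, 0.0529]), array([0.6223, 0.0794]))
disc w5 (array([0.4115, 0.3268, 0.0125]), array([0.4115, 0.3267]))
tips w6 [0.62233973 0.0788609 ] [0.03393806 0.03341361 0.03458372] [ -21.8441247    96.36988747 -143.48273778]
([0.5205, -0.9147, 0.4363], [-0.0003, 0.0, 0.0614])
[308.61991146 266.26736413]
orange side 252.96875 267.34375 32.0
```

Call:
{"api": "send_rows", "payload": {
  "targets": [
    [[0.08,-0.16,0.04],[0,0,0]],
    [[0.17,-0.32,0.08],[0,0,0.02]],
    [[0.26,-0.48,0.13],[0,0,0.04]],
    [[0.35,-0.64,0.18],[0,0,0.061]],
    [[0.44,-0.8,0.235],[0,0,0.061]],
    [[0.52,-0.914,0.235],[0,0,0.061]],
    [[0.52,-0.914,0.235],[0,0,0.061]],
    [[0.52,-0.914,0.235],[0,0,0.061]]
  ],
  "fingers": 0.55
}}

```text
clock: 13.05
tool_pos: [0.4134, 0.3256, 0.2203]
eef_rot: [0.883, 0.47, 0.0, 0.001]
contact_force: [0.2, -0.4, 0.7]
opening: 0.55
finger_force: 0.0
```

Run:
```python
from h import *
import pickle
c=cam("wrist");pickle.dump(c,open("w7.pkl","wb"))
st=get_state();print(st["tool_pos"],st["eef_rot"],st["opening"])
g=c[0];m=((g[:,:,2]>180)&(g[:,:,1]<150)&(g[:,:,0]<110)).astype(np.uint8)
n,l,S,ce=cv2.connectedComponentsWithStats(m)
for i in range(1,n):
    if S[i,4]>20: print(S[i],ce[i],onz(c,*ce[i],.085))
print(proj(c,(.4115,.3268,.085)))
a=np.radians(86+np.array([0,120,240]))
for x in a:print(proj(c,(.4115+.034*np.cos(x),.3268+.034*np.sin(x),.012)).round(1))
gr=cv2.cvtColor(g,cv2.COLOR_BGR2GRAY)
```

```text
[0.41393321 0.32494708 0.22025211] [8.83164638e-01 4.69062686e-01 1.43747111e-05 6.46698587e-04] 0.5503522068011661
[487  94  25  24 461] [498.88720174 106.30585683] [0.62349978 0.2607485  0.085     ]
[240 169  20  19 297] [249.25589226 178.2020202 ] [0.41080701 0.32697139 0.085     ]
[249.9887262  177.94434825]
[234.9 134.4]
[235.6 185.4]
[280.3 160.6]
```

Call:
{"api": "send_rows", "payload": {
  "targets": [
    [[0,-0.009,0.15],[0,0,0]],
    [[0,-0.009,0.3],[0,0,0]],
    [[0,-0.009,0.43],[0,0,0]],
    [[0,-0.009,0.52],[0,0,0]],
    [[0,-0.009,0.565],[0,0,0]],
    [[0,-0.009,0.57],[0,0,0]],
    [[0,-0.009,0.57],[0,0,0]]
  ]
}}

```text
clock: 13.98
tool_pos: [0.412, 0.3277, 0.0499]
eef_rot: [0.883, 0.469, 0.001, -0.0]
contact_force: [0.2, 0.5, -0.1]
opening: 0.551
finger_force: 0.0
```

Call:
{"api": "send_rows", "payload": {
  "targets": [
    [[0,0,0],[0,0,0]],
    [[0,0,0],[0,0,0]],
    [[0,0,0],[0,0,0]],
    [[0,0,0],[0,0,0]],
    [[0,0,0],[0,0,0]],
    [[0,0,0],[0,0,0]]
  ],
  "fingers": 0,
  "newtons": 40
}}

```text
clock: 14.72
tool_pos: [0.4118, 0.3277, 0.0498]
eef_rot: [0.883, 0.47, 0.001, 0.0]
contact_force: [0.3, 0.0, 6.2]
opening: 0.357
finger_force: 40.0
```

Call:
{"api": "send_rows", "payload": {
  "targets": [
    [[0,0,-0.03],[0,0,0]],
    [[0,0,-0.09],[0,0,0]],
    [[0,0,-0.2],[0,0,0]],
    [[0,0,-0.34],[0,0,0]],
    [[0,0,-0.45],[0,0,0]],
    [[0,0.06,-0.5],[0,0,0]],
    [[0,0.16,-0.5],[0,0,0]],
    [[0,0.28,-0.5],[0,0,0]],
    [[0,0.38,-0.5],[0,0,0]],
    [[0,0.444,-0.5],[0,0,0]],
    [[0,0.444,-0.5],[0,0,0]]
  ]
}}

```text
clock: 16.1
tool_pos: [0.5222, 0.2517, 0.1986]
eef_rot: [0.884, 0.468, -0.001, 0.0]
contact_force: [-1.1, 0.0, -4.0]
opening: 0.363
finger_force: 40.0
```

Run:
```python
from h import *
s=get_state();c=cam("wrist")
print(s["tool_pos"],s["eef_rot"],s["opening"],s["finger_force"])
g=c[0];m=((g[:,:,2]>150)&(g[:,:,1]<150)&(g[:,:,0]<110)).astype(np.uint8)
n,l,S,ce=cv2.connectedComponentsWithStats(m)
r=R.from_quat(s["eef_rot"]);o=s["tool_pos"]
for i in range(1,n):
    if S[i,4]>60: print(S[i],ce[i],r.inv().apply(onz(c,*ce[i],s["tool_pos"][2]-.0485+.085)-o))
Q=(R.from_euler('z',66.7,degrees=True)*R.from_quat([1,0,0,0])).as_quat()
print(move([.6223,.0794,.17],Q))
```

```text
[0.5221981  0.25173058 0.19864184] [ 8.83517171e-01  4.68398409e-01 -5.25923553e-04  2.48286488e-04] 0.3626693159861665 39.98814764432609
[332  92  31  32 654] [347.84556575 106.18348624] [ 0.07295125  0.0311813  -0.03658647]
[232 276  40  25 662] [251.21299094 290.99093656] [ 0.00097068 -0.00098317 -0.0365011 ]
([-0.2912, 0.6044, 0.0954], [-0.0005, 0.0002, -0.0595])
```

Call:
{"api": "send_rows", "payload": {
  "targets": [
    [[-0.03,0.06,0],[0,0,-0.01]],
    [[-0.08,0.18,0],[0,0,-0.03]],
    [[-0.15,0.31,0],[0,0,-0.045]],
    [[-0.22,0.45,0],[0,0,-0.0595]],
    [[-0.27,0.56,0],[0,0,-0.0595]],
    [[-0.291,0.604,0],[0,0,-0.0595]],
    [[-0.291,0.604,0.08],[0,0,-0.0595]],
    [[-0.291,0.604,0.14],[0,0,-0.0595]],
    [[-0.291,0.604,0.145],[0,0,-0.0595]],
    [[-0.291,0.604,0.145],[0,0,-0.0595]]
  ]
}}

```text
clock: 17.4
tool_pos: [0.6231, 0.0806, 0.156]
eef_rot: [0.835, 0.551, 0.0, -0.0]
contact_force: [0.3, -0.4, -3.3]
opening: 0.359
finger_force: 40.0
```

Run:
```python
from h import *
s=get_state()
Q=(R.from_euler('z',66.7,degrees=True)*R.from_quat([1,0,0,0])).as_quat()
print(s["tool_pos"],s["eef_rot"],s["contact_force"],move([.6223,.0794,.1045],Q))
s=cam("side");cv2.imwrite("pics/s8.png",cv2.resize(s[0][170:290,180:320],None,fx=4,fy=4,interpolation=cv2.INTER_CUBIC))
```

```text
[0.62310706 0.08057752 0.1559586 ] [ 8.34829692e-01  5.50508193e-01  2.83449801e-04 -1.85426752e-04] [ 0.34937448 -0.35497649 -3.31395941] ([-0.0048, -0.0009, 0.1715], [0.0, -0.0002, 0.0006])
```

Call:
{"api": "send_rows", "payload": {
  "targets": [
    [[-0.002,0,0.05],[0,0,0]],
    [[-0.002,0,0.08],[0,0,0]],
    [[-0.002,0,0.1],[0,0,0]],
    [[-0.002,0,0.115],[0,0,0]],
    [[-0.002,0,0.125],[0,0,0]],
    [[-0.002,0,0.125],[0,0,0]]
  ]
}}

```text
clock: 18.2
tool_pos: [0.6229, 0.0788, 0.118]
eef_rot: [0.835, 0.55, -0.0, -0.0]
contact_force: [-0.7, 0.1, -4.4]
opening: 0.359
finger_force: 40.0
```

Call:
{"api": "send_rows", "payload": {
  "targets": [
    [[0,0,0.015],[0,0,0]],
    [[0,0,0.03],[0,0,0]],
    [[0,0,0.04],[0,0,0]],
    [[0,0,0.045],[0,0,0]],
    [[0,0,0.045],[0,0,0]]
  ]
}}

```text
clock: 18.82
tool_pos: [0.6229, 0.0788, 0.1049]
eef_rot: [0.835, 0.55, -0.0, 0.0]
contact_force: [-2.5, -0.1, -0.6]
opening: 0.362
finger_force: 40.0
```

Call:
{"api": "send_rows", "payload": {
  "targets": [
    [[0,0,0.005],[0,0,0]],
    [[0,0,0.008],[0,0,0]],
    [[0,0,0.008],[0,0,0]]
  ]
}}

```text
clock: 19.2
tool_pos: [0.6229, 0.0788, 0.1048]
eef_rot: [0.835, 0.55, 0.0, 0.001]
contact_force: [-6.2, -2.7, 16.3]
opening: 0.358
finger_force: 40.0
```

Call:
{"api": "send_rows", "payload": {
  "targets": [
    [[0,0,0],[0,0,0]],
    [[0,0,0],[0,0,0]],
    [[0,0,0],[0,0,0]],
    [[0,0,-0.02],[0,0,0]],
    [[0,0,-0.1],[0,0,0]],
    [[0,0,-0.25],[0,0,0]],
    [[0,0,-0.4],[0,0,0]],
    [[0,0,-0.58],[0,0,0]],
    [[0,0,-0.65],[0,0,0]],
    [[0,0,-0.65],[0,0,0]]
  ],
  "fingers": 0.55
}}

```text
clock: 20.45
tool_pos: [0.6239, 0.0793, 0.2993]
eef_rot: [0.835, 0.55, 0.002, 0.001]
contact_force: [-0.1, -0.1, -1.2]
opening: 0.549
finger_force: 0.0
```

Run:
```python
from h import *
import pickle
c=cam("wrist");pickle.dump(c,open("w8.pkl","wb"));st=get_state();print(st["tool_pos"],st["q"])
s=cam("side")
o=np.zeros((480,800,3),np.uint8);w=cv2.resize(c[0][60:260],(512,200));o[:200,:512]=w
o[200:480,:327]=cv2.resize(s[0][170:290,180:320],(327,280))
o[200:480,400:800]=cv2.resize(c[0][90:230,160:360],(400,280))
cv2.imwrite("pics/w8.png",o);print(proj(c,(.6223,.0794,.14)),proj(c,(.6223,.0794,.067)))
```

```text
[0.62293546 0.07878254 0.2973866 ] [ 0.12252184  0.68305303 -0.60648821  1.46924554  0.41212809  1.11766298
 -0.96634963]
[250.47356387 172.52899106] [250.48547493 157.30655489]
```

View pics/w8.png

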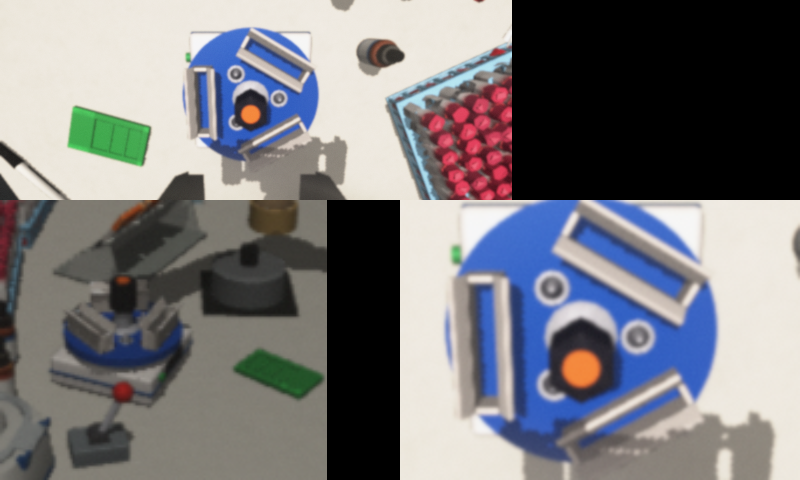

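The disc sits home with its studs visible in the bushes; the cap is on the mat. Next I look over the rest.

Call:
{"api": "send_rows", "payload": {
  "targets": [
    [[-0.15,0.02,0],[0,0,0]],
    [[-0.3,0.04,0],[0,0,0.02]],
    [[-0.45,0.06,0],[0,0,0.038]],
    [[-0.6,0.08,0],[0,0,0.038]],
    [[-0.75,0.11,0],[0,0,0.038]],
    [[-0.9,0.14,0],[0,0,0.038]],
    [[-0.95,0.143,0],[0,0,0.038]],
    [[-0.95,0.143,0],[0,0,0.038]],
    [[-0.95,0.143,0],[0,0,0.038]]
  ],
  "fingers": 0.4
}}

```text
clock: 21.68
tool_pos: [0.5502, -0.1973, 0.297]
eef_rot: [0.866, 0.501, 0.0, -0.001]
contact_force: [-1.4, -0.8, -0.3]
opening: 0.397
finger_force: 0.0
```

Run:
```python
from h import *
import pickle
c=cam("wrist");pickle.dump(c,open("w9.pkl","wb"));st=get_state();print(st["tool_pos"],st["q"])
hsv=cv2.cvtColor(c[0],cv2.COLOR_BGR2HSV);m=cv2.inRange(hsv,(4,140,110),(18,255,255))
n,l,S,ce=cv2.connectedComponentsWithStats(m)
for i in range(1,n):
    if S[i,4]>80:
        k=cv2.findContours((l==i).astype(np.uint8),0,2)[0][0];print(S[i],ce[i].round(1),cv2.minAreaRect(k))
w=pickle.load(open("w8.pkl","rb"))
C=np.array([.6223,.0794])
P=[onz(w,235.75,133.75,.067),onz(w,278.75,158.25,.067)];print("holes",P,[np.degrees(np.arctan2(*(p[:2]-C)[::-1])) for p in P],[np.linalg.norm(p[:2]-C) for p in P]," axis pt",onz(w,250.25,174.25,.14))
cv2.imwrite("pics/w9.png",c[0])
```

```text
[ 0.55030698 -0.1973057   0.29718746] [ 0.6134834   0.61901584 -0.6057692   1.60374798  0.39071935  1.04262716
 -0.626786  ]
[ 302  103   24   64 1101] [313.5 133.7] ((312.80682373046875, 134.16455078125), (20.135671615600586, 63.91579818725586), 4.573921203613281)
[298 176  22  57 946] [308.4 204.7] ((307.8809509277344, 203.6748046875), (18.914827346801758, 56.61331558227539), 4.513988018035889)
holes [array([0.61751883, 0.11215301, 0.067     ]), array([0.65314764, 0.06486479, 0.067     ])] [np.float64(98.30517999479441), np.float64(-25.229519171042366)] [np.float64(0.03310013728848348), np.float64(0.03410057318172449)]  axis pt [0.62140267 0.07787588 0.14      ]
```

View pics/w9.png

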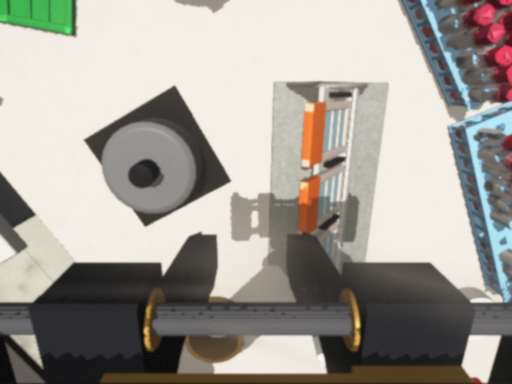

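```bash
cat >> h.py <<'E'
from scipy.optimize import least_squares
def orange(c,minA=150):
    hsv=cv2.cvtColor(c[0],cv2.COLOR_BGR2HSV);m=cv2.inRange(hsv,(4,140,80),(18,255,255))
    n,l,S,ce=cv2.connectedComponentsWithStats(m);o=[]
    for i in range(1,n):
        if S[i,4]>minA:
            k=cv2.findContours((l==i).astype(np.uint8),0,2)[0][0];b=cv2.boxPoints(cv2.minAreaRect(k));o.append((S[i,4],b))
    return o
def restT(x,y,yaw):
    T=np.eye(4);T[:3,:3]=R.from_euler('z',yaw).as_matrix();T[:3,3]=[x,y,0];return T
s35,c35=np.sin(np.radians(35)),np.cos(np.radians(35))
def cas_tool(rest,yc,d,top=(-.0331,.1241)):
    """tool pose: TCP d metres behind cassette top along its axis (negative = above top)"""
    T=restT(*rest);p=T@np.array([top[0]+s35*d,yc,top[1]-c35*d,1])
    zt=T[:3,:3]@[s35,0,-c35];yt=T[:3,:3]@[c35,0,s35];xt=np.cross(yt,zt)
    return p[:3],R.from_matrix(np.stack([xt,yt,zt],1)).as_quat()
E
python3 - <<'E'
from h import *
import pickle
c=pickle.load(open("w9.pkl","rb"))
for z in(0,.004):
    a,b=onz(c,275,82,z),onz(c,388,83,z);d=b-a;yaw=np.arctan2(d[1],d[0]);m=(a+b)/2;n=np.array([-np.sin(yaw),np.cos(yaw)])
    print(z,np.linalg.norm(d),np.degrees(yaw),m[:2]-.135*n)
for A,b in orange(c): print(A,b.round(1).tolist())
# fit rest with orange lower-corner edge of the y=80 cassette
rest=(*(m[:2]-.135*n),yaw)
T=restT(*rest)
for y in(112,48,32,-32): print(y,proj(c,(T@[-.0371,y/1e3,.1211,1])[:3]).round(1))
p,q=cas_tool(rest,0,-.06);print(p,q,move(p,q))
E
```

```text
0 0.14866909821163626 -30.367417723104122 [ 0.61467755 -0.29137501]
0.004 0.14732857977259162 -30.36741772310413 [ 0.61382917 -0.29095855]
1101 [[300.20001220703125, 165.1999969482422], [305.29998779296875, 101.5], [325.3999938964844, 103.0999984741211], [320.29998779296875, 166.8000030517578]]
947 [[296.20001220703125, 231.1999969482422], [300.70001220703125, 174.6999969482422], [319.5, 176.1999969482422], [315.1000061035156, 232.6999969482422]]
1890 [[153.0, 367.0], [466.0, 367.0], [466.0, 381.0], [153.0, 381.0]]
164 [[104.0, 375.0], [152.0, 375.0], [152.0, 381.0], [104.0, 381.0]]
112 [320.  105.1]
48 [315.5 168.9]
32 [314.4 183.7]
-32 [310.5 238.8]
[ 0.5555775  -0.25682701  0.17324912] [0.82746782 0.47420779 0.14951714 0.2608996 ] ([-0.1638, 0.1144, 0.4128], [-0.1946, -0.0012, 0.0023])
```

Call:
{"api": "send_rows", "payload": {
  "targets": [
    [[-0.05,0,0.05],[-0.05,0,0]],
    [[-0.1,0,0.12],[-0.1,0,0]],
    [[-0.15,-0.01,0.2],[-0.15,0,0]],
    [[-0.164,-0.015,0.28],[-0.195,0,0]],
    [[-0.164,-0.015,0.3],[-0.195,0,0]],
    [[-0.164,-0.015,0.3],[-0.195,0,0]],
    [[-0.164,-0.015,0.3],[-0.195,0,0]]
  ]
}}

```text
clock: 22.6
tool_pos: [0.5158, -0.252, 0.2084]
eef_rot: [0.831, 0.477, 0.116, 0.26]
contact_force: [0.1, -0.9, 0.4]
opening: 0.398
finger_force: 0.0
```

Run:
```python
from h import *
import pickle
c=cam("wrist");pickle.dump(c,open("w10.pkl","wb"));st=get_state();print(st["tool_pos"],st["eef_rot"],st["q"])
for A,b in orange(c): print(A,b.round(1).tolist())
cv2.imwrite("pics/w10.png",c[0])
p,q=cas_tool((.6147,-.2914,np.radians(-30.37)),0,-.1);print(p,q)
```

```text
[ 0.51426997 -0.25008745  0.2066091 ] [0.83123206 0.47854238 0.11727184 0.25748352] [ 0.60002627  0.6241643  -0.52471455  2.29357967  2.0639124   0.57137252
 -2.27116063]
1015 [[248.8000030517578, 85.0], [250.10000610351562, 10.899999618530273], [264.20001220703125, 11.199999809265137], [262.8999938964844, 85.19999694824219]]
711 [[248.0, 187.0], [248.0, 129.0], [260.0, 129.0], [260.0, 187.0]]
263 [[248.0, 225.0], [256.0, 225.0], [256.0, 264.0], [248.0, 264.0]]
162 [[350.79998779296875, 350.0], [354.70001220703125, 311.8999938964844], [362.0, 312.6000061035156], [358.1000061035156, 350.70001220703125]]
1192 [[341.0, 367.0], [470.0, 367.0], [470.0, 381.0], [341.0, 381.0]]
270 [[102.0, 374.0], [159.0, 374.0], [159.0, 381.0], [102.0, 381.0]]
532 [[159.0, 381.0], [159.0, 374.0], [283.0, 374.0], [283.0, 381.0]]
[ 0.53665509 -0.24566624  0.2060152 ] [0.82747851 0.47418914 0.14951126 0.26090297]
```

View pics/w10.png

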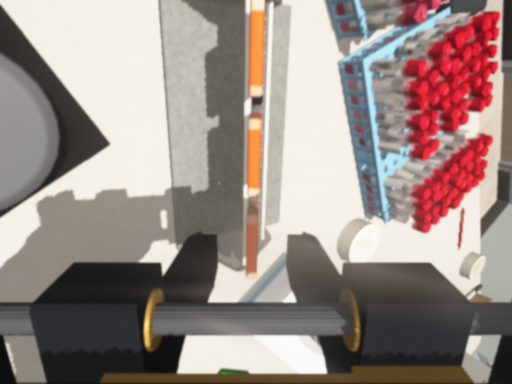

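Call:
{"api": "send_rows", "payload": {
  "targets": [
    [[0,0,0],[0,0,0]],
    [[0,0,0],[0,0,0]],
    [[0,0,0],[0,0,0]],
    [[0,0,0],[0,0,0]]
  ]
}}

```text
clock: 23.15
tool_pos: [0.5147, -0.2545, 0.2086]
eef_rot: [0.832, 0.476, 0.113, 0.26]
contact_force: [0.1, 0.6, -0.6]
opening: 0.399
finger_force: 0.0
```

Run:
```python
from h import *
import pickle
c=cam("wrist");pickle.dump(c,open("w11.pkl","wb"));st=get_state();print(st["tool_pos"],st["eef_rot"],st["q"])
g=c[0];hsv=cv2.cvtColor(g,cv2.COLOR_BGR2HSV);m=cv2.inRange(hsv,(3,120,40),(20,255,255));m[:,:200]=0;m[:,310:]=0;m[285:]=0
m=cv2.morphologyEx(m,cv2.MORPH_CLOSE,np.ones((5,5)))
n,l,S,ce=cv2.connectedComponentsWithStats(m)
for i in range(1,n):
    if S[i,4]>60: print(S[i],ce[i].round(1))
r=np.nonzero(m.any(1))[0]
for v in range(5,280,15):
    u=np.nonzero(m[v])[0]
    if len(u):print(v,u.min(),u.max(),end="; ")
```

```text
[ 0.51454089 -0.25447023  0.20840096] [0.83247572 0.47620176 0.11337757 0.2595411 ] [ 0.59884449  0.62082281 -0.51792034  2.28525817  2.04298084  0.56852847
 -2.25060532]
[ 249    4   16   78 1092] [255.8  42.2]
[247 122  14  64 758] [253.4 154.8]
[247 200  11  74 616] [251.4 236.9]
5 250 263; 20 249 263; 35 249 263; 50 249 262; 65 249 262; 80 249 261; 110 252 259; 125 248 249; 140 248 260; 155 247 259; 170 247 259; 185 248 248; 200 251 251; 215 247 257; 230 247 256; 245 247 256; 260 247 255;
```

Run:
```python
from h import *
import pickle
c=pickle.load(open("w11.pkl","rb"));a=pickle.load(open("w9.pkl","rb"))
def prof(c,u0,u1,v0,v1):
    seg=c[0][v0:v1,u0:u1].mean(1);sat=(seg.max(1)-seg.min(1));
    print([(v0+i,int(s),int(seg[i].max())) for i,s in enumerate(sat) if i%3==0])
prof(c,251,256,0,285);prof(a,307,312,90,240)
p,q=cas_tool((.6147,-.2914,np.radians(-30.37)),0,-.1)
print(move(p,q))
```

```text
[(0, 24, 243), (3, 32, 244), (6, 140, 248), (9, 182, 249), (12, 183, 249), (15, 183, 250), (18, 183, 250), (21, 184, 250), (24, 184, 250), (27, 185, 250), (30, 185, 250), (33, 185, 251), (36, 186, 251), (39, 184, 251), (42, 186, 251), (45, 184, 251), (48, 184, 251), (51, 184, 251), (54, 185, 251), (57, 184, 251), (60, 185, 251), (63, 186, 251), (66, 185, 251), (69, 186, 251), (72, 186, 251), (75, 185, 251), (78, 185, 251), (81, 102, 250), (84, 12, 247), (87, 12, 246), (90, 14, 241), (93, 18, 133), (96, 11, 75), (99, 9, 73), (102, 15, 116), (105, 19, 143), (108, 29, 152), (111, 112, 164), (114, 127, 203), (117, 59, 249), (120, 23, 249), (123, 27, 248), (126, 122, 250), (129, 185, 251), (132, 187, 251), (135, 185, 251), (138, 186, 252), (141, 186, 252), (144, 186, 252), (147, 185, 252), (150, 185, 252), (153, 186, 252), (156, 186, 252), (159, 186, 252), (162, 186, 252), (165, 187, 252), (168, 187, 252), (171, 186, 252), (174, 185, 252), (177, 185, 252), (180, 186, 252), (183, 184, 252), (186, 38, 248), (189, 16, 247), (192, 23, 243), (195, 23, 163), (198, 47, 162), (201, 56, 139), (204
[... 614 characters left out ...]
(123, 183, 246), (126, 184, 246), (129, 185, 246), (132, 184, 245), (135, 184, 244), (138, 184, 243), (141, 183, 243), (144, 182, 242), (147, 182, 240), (150, 180, 239), (153, 179, 237), (156, 178, 235), (159, 155, 233), (162, 97, 228), (165, 100, 219), (168, 21, 140), (171, 14, 179), (174, 13, 174), (177, 58, 154), (180, 123, 167), (183, 137, 212), (186, 158, 215), (189, 160, 213), (192, 164, 210), (195, 162, 209), (198, 153, 196), (201, 155, 199), (204, 133, 172), (207, 102, 137), (210, 100, 136), (213, 99, 135), (216, 97, 134), (219, 96, 133), (222, 95, 135), (225, 93, 132), (228, 90, 132), (231, 82, 131), (234, 19, 81), (237, 10, 60)]
([0.0638, 0.0377, 0.0293], [-0.0126, 0.0188, 0.0054])
```

Run:
```python
from h import *
import pickle
c=pickle.load(open("w11.pkl","rb"));a=pickle.load(open("w9.pkl","rb"))
obs=[(a,.112,305.0,101),(a,.048,300,167),(a,.032,299.8,175.5),(c,.048,248.7,92),(c,.032,248,111.5),(c,-.032,247,194),(c,-.048,246.7,211.5),(c,-.112,246.5,274)]
def f(p):
    x,y,z,yaw=p;d=np.array([-np.sin(yaw),np.cos(yaw),0])
    return np.concatenate([proj(cm,np.array([x,y,z])+d*t)-[u,v] for cm,t,u,v in obs])
r=least_squares(f,[.57,-.26,.121,-.53],loss="soft_l1");p=r.x
print(p[:3].round(4),np.degrees(p[3]).round(2),f(p).reshape(-1,2).round(1).tolist())
# rest from corners, expressed offset of edge in rest frame
T=restT(.6147,-.2914,np.radians(-30.37));print("edge in rest frame",np.linalg.inv(T)@np.r_[p[:3],1])
# check with top & side cameras
t=cam("top")
for y in(.112,-.112): print(proj(t,p[:3]+np.array([-np.sin(p[3]),np.cos(p[3]),0])*y))
```

```text
[ 0.5704 -0.2613  0.1211] -30.35 [[-0.6, 0.0], [0.8, -1.7], [0.2, 4.7], [-0.3, -0.7], [0.1, 2.2], [0.1, -0.8], [0.2, -0.5], [-0.4, 0.9]]
edge in rest frame [-0.05343648  0.00360335  0.12110324  1.        ]
[258.76181931 170.88996923]
[310.17873952 198.71133942]
```

```bash
cat >> h.py <<'E'
REST=(.6025,-.2801,np.radians(-30.35))
def tell(p,q,label=""):
    s=get_state();m=move(p,q);print(label,"now",np.round(s["tool_pos"],4),"rot",np.round(s["eef_rot"],3),"q",np.round(s["q"],2),"->",np.round(m[0],3).tolist(),np.round(m[1],4).tolist())
E
python3 - <<'E'
from h import *
p,q=cas_tool(REST,0,-.04);print(p,q);tell(p,q)
E
```

```text
[ 0.55413737 -0.25178251  0.15686608] [0.82739573 0.47433356 0.1495568  0.26087687]
 now [ 0.5145 -0.2545  0.2083] rot [0.832 0.476 0.113 0.259] q [ 0.6   0.62 -0.52  2.29  2.04  0.57 -2.25] -> [0.086, 0.001, 0.199] [-0.0127, 0.0188, 0.0053]
```

Call:
{"api": "send_rows", "payload": {
  "targets": [
    [[0.03,0,0.06],[-0.004,0.006,0.002]],
    [[0.06,0,0.12],[-0.008,0.012,0.004]],
    [[0.086,0,0.18],[-0.0127,0.0188,0.005]],
    [[0.086,0,0.2],[-0.0127,0.0188,0.005]],
    [[0.086,0,0.2],[-0.0127,0.0188,0.005]],
    [[0.086,0,0.2],[-0.0127,0.0188,0.005]]
  ]
}}

```text
clock: 24.0
tool_pos: [0.5538, -0.2519, 0.1569]
eef_rot: [0.827, 0.475, 0.149, 0.261]
contact_force: [-0.1, 0.4, -0.3]
opening: 0.398
finger_force: 0.0
```

Run:
```python
from h import *
p,q=cas_tool(REST,0,-.04);tell(p,q);p,q=cas_tool(REST,0,.041);tell(p,q)
```

```text
now [ 0.5538 -0.2519  0.1569] rot [0.827 0.475 0.149 0.261] q [ 0.65  0.79 -0.61  2.26  2.25  0.71 -2.4 ] -> [0.001, 0.0, 0.0] [0.0001, 0.0, 0.0004]
 now [ 0.5538 -0.2519  0.1569] rot [0.827 0.475 0.149 0.261] q [ 0.65  0.79 -0.61  2.26  2.25  0.71 -2.4 ] -> [0.001, 0.0, 0.27] [0.0001, 0.0, 0.0004]
```

Call:
{"api": "send_rows", "payload": {
  "targets": [
    [[0,0,0.07],[0,0,0]],
    [[0,0,0.14],[0,0,0]],
    [[0,0,0.2],[0,0,0]],
    [[0,0,0.25],[0,0,0]],
    [[0,0,0.27],[0,0,0]],
    [[0,0,0.27],[0,0,0]]
  ]
}}

```text
clock: 24.75
tool_pos: [0.5939, -0.2752, 0.0896]
eef_rot: [0.827, 0.475, 0.149, 0.261]
contact_force: [-0.5, -0.9, 1.6]
opening: 0.402
finger_force: 0.0
```

Call:
{"api": "send_rows", "payload": {
  "targets": [
    [[0,0,0],[0,0,0]],
    [[0,0,0],[0,0,0]],
    [[0,0,0],[0,0,0]],
    [[0,0,0],[0,0,0]],
    [[0,0,0],[0,0,0]],
    [[0,0,0],[0,0,0]]
  ],
  "fingers": 0,
  "newtons": 20
}}

```text
clock: 25.5
tool_pos: [0.5941, -0.2753, 0.0903]
eef_rot: [0.827, 0.475, 0.15, 0.261]
contact_force: [-2.2, 1.9, 5.6]
opening: 0.111
finger_force: 20.0
```

Call:
{"api": "send_rows", "payload": {
  "targets": [
    [[0,0,-0.02],[0,0,0]],
    [[0,0,-0.06],[0,0,0]],
    [[0,0,-0.12],[0,0,0]],
    [[0,0,-0.19],[0,0,0]],
    [[0,0,-0.26],[0,0,0]],
    [[0,0,-0.32],[0,0,0]],
    [[0,0,-0.35],[0,0,0]],
    [[0,0,-0.35],[0,0,0]]
  ]
}}

```text
clock: 26.5
tool_pos: [0.5415, -0.2445, 0.1764]
eef_rot: [0.827, 0.475, 0.149, 0.261]
contact_force: [-0.3, 0.1, -1.1]
opening: 0.115
finger_force: 20.0
```

```bash
cat >> h.py <<'E'
DC=np.array([.6218,.0785]);DY=97.
def pocket(k,z,yaw=None):
    az={'A':157.,'B':-83.,'C':37.}[k];p=DC+.055*np.array([np.cos(np.radians(az)),np.sin(np.radians(az))])
    yaw={'A':67.,'B':7.,'C':127.}[k] if yaw is None else yaw
    return np.r_[p,z],(R.from_euler('z',yaw,degrees=True)*R.from_quat([1,0,0,0])).as_quat()
def down(yaw): return (R.from_euler('z',yaw,degrees=True)*R.from_quat([1,0,0,0])).as_quat()
E
python3 - <<'E'
from h import *
s=get_state();print(s["opening"],s["finger_force"],s["contact_force"])
tell([.52,-.2,.25],down(59.65),"untilt");tell(*pocket('C',.24),"C")
E
```

```text
0.11478502731320873 19.988074115899508 [-0.25162878  0.12965447 -1.12513303]
untilt now [ 0.5415 -0.2445  0.1764] rot [0.827 0.475 0.149 0.261] q [ 0.64  0.74 -0.61  2.29  2.22  0.68 -2.4 ] -> [0.092, 0.029, -0.279] [0.1943, 0.0, 0.0006]
C now [ 0.5415 -0.2445  0.1764] rot [0.827 0.475 0.149 0.261] q [ 0.64  0.74 -0.61  2.29  2.22  0.68 -2.4 ] -> [1.234, -0.075, -0.312] [0.1711, 0.114, -0.3613]
```

Call:
{"api": "send_rows", "payload": {
  "targets": [
    [[0.02,0.01,-0.1],[0,0,0]],
    [[0.05,0.02,-0.2],[0.03,0,0]],
    [[0.08,0.03,-0.26],[0.07,0,0]],
    [[0.092,0.03,-0.28],[0.11,0,0]],
    [[0.092,0.03,-0.28],[0.15,0,0]],
    [[0.092,0.03,-0.28],[0.18,0,0]],
    [[0.092,0.03,-0.28],[0.1943,0,0]],
    [[0.092,0.03,-0.28],[0.1943,0,0]],
    [[0.092,0.03,-0.28],[0.1943,0,0]]
  ]
}}

```text
clock: 27.62
tool_pos: [0.5209, -0.2019, 0.2486]
eef_rot: [0.868, 0.496, -0.0, -0.0]
contact_force: [0.1, 1.1, -0.7]
opening: 0.116
finger_force: 20.0
```

Run:
```python
from h import *
tell(*pocket('C',.25),"C")
```

```text
C now [ 0.5209 -0.2019  0.2486] rot [ 0.868  0.496 -0.    -0.   ] q [ 0.68  0.66 -0.67  1.74  0.5   0.92 -0.73] -> [1.146, -0.114, -0.005] [-0.0003, -0.0001, -0.3748]
```

Call:
{"api": "send_rows", "payload": {
  "targets": [
    [[0.08,-0.01,0],[0,0,-0.02]],
    [[0.2,-0.02,0],[0,0,-0.06]],
    [[0.34,-0.03,0],[0,0,-0.1]],
    [[0.48,-0.05,0],[0,0,-0.14]],
    [[0.62,-0.06,0],[0,0,-0.18]],
    [[0.75,-0.08,0],[0,0,-0.22]],
    [[0.88,-0.09,0],[0,0,-0.26]],
    [[0.97,-0.1,0],[0,0,-0.3]],
    [[1.0,-0.1,0],[0,0,-0.34]],
    [[1.0,-0.1,0],[0,0,-0.375]],
    [[1.0,-0.1,0],[0,0,-0.375]]
  ]
}}

```text
clock: 29.0
tool_pos: [0.6451, 0.0765, 0.2497]
eef_rot: [0.443, 0.897, -0.0, -0.0]
contact_force: [-0.0, -0.9, -1.0]
opening: 0.11
finger_force: 20.0
```

Run:
```python
from h import *
tell(*pocket('C',.25),"C")
# check carousel hasn't moved: top cam blue blob
t=cam("top");hsv=cv2.cvtColor(t[0],cv2.COLOR_BGR2HSV);m=cv2.inRange(hsv,(105,150,40),(125,255,255));m[:,:165]=0;m[:,240:]=0;m[:140]=0;m[215:]=0
M=cv2.moments(m,True);print(M["m10"]/M["m00"],M["m01"]/M["m00"],M["m00"],proj(t,(.6218,.0785,.067)))
```

```text
C now [0.6451 0.0765 0.2497] rot [ 0.443  0.897 -0.    -0.   ] q [ 0.26  0.85 -0.93  1.45  0.7   1.19 -0.11] -> [0.051, 0.126, -0.001] [-0.0001, 0.0, 0.0025]
188.73979591836735 184.12244897959184 196.0 [197.47371216 176.22460843]
```

Call:
{"api": "send_rows", "payload": {
  "targets": [
    [[0.02,0.05,0],[0,0,0]],
    [[0.04,0.1,0],[0,0,0.002]],
    [[0.051,0.126,0],[0,0,0.0025]],
    [[0.051,0.126,0.05],[0,0,0.0025]],
    [[0.051,0.126,0.12],[0,0,0.0025]],
    [[0.051,0.126,0.18],[0,0,0.0025]],
    [[0.051,0.126,0.22],[0,0,0.0025]],
    [[0.051,0.126,0.22],[0,0,0.0025]],
    [[0.051,0.126,0.22],[0,0,0.0025]]
  ]
}}

```text
clock: 30.18
tool_pos: [0.6673, 0.109, 0.1843]
eef_rot: [0.448, 0.894, 0.0, 0.0]
contact_force: [0.1, -0.4, -0.1]
opening: 0.11
finger_force: 20.0
```

Run:
```python
from h import *
tell(*pocket('C',.136),"C")
c=cam("wrist");cv2.imwrite("pics/w12.png",c[0])
pts=[(*(DC+.034*np.array([np.cos(np.radians(a)),np.sin(np.radians(a))])),.067) for a in (97,217,-23)]
print([proj(c,p).round(1).tolist() for p in pts])
g=c[0];m=((g[:,:,2]>150)&(g[:,:,1]<150)&(g[:,:,0]<110)).astype(np.uint8)
n,l,S,ce=cv2.connectedComponentsWithStats(m)
for i in range(1,n):
    if S[i,4]>60: print(S[i],ce[i],onz(c,*ce[i],.14))
```

```text
C now [0.6673 0.109  0.1843] rot [0.448 0.894 0.    0.   ] q [ 0.18  0.95 -0.88  1.43  0.76  1.12 -0.18] -> [0.01, 0.001, 0.161] [0.0003, 0.0001, -0.0014]
[[206.5, 147.4], [148.7, 181.6], [209.6, 213.3]]
[373 194  27  10  84] [385.30952381 197.78571429] [0.72662328 0.17004908 0.14      ]
[ 239  197   28  104 1364] [252.77785924 263.4670088 ] [0.68777399 0.08234306 0.14      ]
[152 201  28  26 573] [165.59336824 213.08551483] [0.62104739 0.07818839 0.14      ]
[199 300   6  31  70] [201.88571429 312.1       ] [0.68226976 0.02913777 0.14      ]
[242 337  19  28 456] [251.66008772 349.67763158] [0.73078195 0.02355152 0.14      ]
```

Call:
{"api": "send_rows", "payload": {
  "targets": [
    [[0.006,0,0.03],[0,0,-0.001]],
    [[0.006,0,0.06],[0,0,-0.001]],
    [[0.006,0,0.09],[0,0,-0.001]],
    [[0.006,0,0.11],[0,0,-0.001]],
    [[0.006,0,0.12],[0,0,-0.001]],
    [[0.006,0,0.12],[0,0,-0.001]]
  ]
}}

```text
clock: 30.98
tool_pos: [0.6658, 0.1102, 0.1475]
eef_rot: [0.447, 0.895, -0.0, -0.0]
contact_force: [0.1, 0.2, -1.1]
opening: 0.113
finger_force: 20.0
```

Call:
{"api": "send_rows", "payload": {
  "targets": [
    [[0,0,0.015],[0,0,0]],
    [[0,0,0.028],[0,0,0]],
    [[0,0,0.036],[0,0,0]],
    [[0,0,0.04],[0,0,0]],
    [[0,0,0.04],[0,0,0]]
  ]
}}

```text
clock: 31.6
tool_pos: [0.6659, 0.1102, 0.1358]
eef_rot: [0.447, 0.895, -0.0, 0.0]
contact_force: [-0.2, -0.4, -0.8]
opening: 0.115
finger_force: 20.0
```

Call:
{"api": "send_rows", "payload": {
  "targets": [
    [[0,0,0.005],[0,0,0]],
    [[0,0,0.008],[0,0,0]],
    [[0,0,0.008],[0,0,0]]
  ]
}}

```text
clock: 31.98
tool_pos: [0.6663, 0.1102, 0.1357]
eef_rot: [0.447, 0.895, 0.0, 0.001]
contact_force: [-2.9, -2.0, 11.7]
opening: 0.111
finger_force: 20.0
```

Call:
{"api": "send_rows", "payload": {
  "targets": [
    [[0,0,-0.005],[0,0,0]],
    [[0,0,-0.005],[0,0,0]],
    [[0,0,-0.005],[0,0,0]],
    [[0,0,-0.04],[0,0,0]],
    [[0,0,-0.12],[0,0,0]],
    [[0,0,-0.25],[0,0,0]],
    [[0,0,-0.4],[0,0,0]],
    [[0,0,-0.42],[0,0,0]],
    [[0,0,-0.42],[0,0,0]]
  ],
  "fingers": 0.26
}}

```text
clock: 33.1
tool_pos: [0.6661, 0.1103, 0.2605]
eef_rot: [0.447, 0.895, 0.0, 0.001]
contact_force: [0.1, 0.2, -0.3]
opening: 0.259
finger_force: 0.0
```

Run:
```python
from h import *
import pickle
tell([.53,-.17,.26],down(59.65),"to rest")
c=cam("wrist");pickle.dump(c,open("w13.pkl","wb"));cv2.imwrite("pics/w13.png",c[0]);print(get_state()["opening"])
for A,b in orange(c,60): print(A,b.round(0).tolist())
az=np.radians(37);n=np.array([np.cos(az),np.sin(az)]);t=np.array([-n[1],n[0]])
print([proj(c,(*(DC+n*(.055+a)+t*b),.177)).round(0).tolist() for a,b in((-.005,-.032),(-.005,.032),(.005,.032),(.005,-.032))])
```

```text
to rest now [0.6661 0.1103 0.2605] rot [0.447 0.895 0.    0.001] q [ 0.19  0.87 -0.92  1.35  0.69  1.25 -0.12] -> [-0.474, -0.924, 0.001] [0.0005, 0.0002, 0.3738]
0.26245167640115147
118 [[460.0, 99.0], [472.0, 99.0], [472.0, 110.0], [460.0, 110.0]]
729 [[245.0, 225.0], [245.0, 164.0], [258.0, 164.0], [258.0, 225.0]]
396 [[178.0, 172.0], [200.0, 172.0], [200.0, 193.0], [178.0, 193.0]]
114 [[164.0, 318.0], [177.0, 293.0], [186.0, 298.0], [173.0, 322.0]]
193 [[326.0, 350.0], [327.0, 306.0], [334.0, 306.0], [333.0, 350.0]]
359 [[24.0, 366.0], [66.0, 351.0], [69.0, 359.0], [28.0, 375.0]]
2524 [[74.0, 367.0], [440.0, 367.0], [440.0, 381.0], [74.0, 381.0]]
[[246.0, 234.0], [246.0, 154.0], [260.0, 154.0], [259.0, 234.0]]
```

Call:
{"api": "send_rows", "payload": {
  "targets": [
    [[-0.07,-0.14,0],[0,0,0.05]],
    [[-0.14,-0.28,0],[0,0,0.1]],
    [[-0.21,-0.42,0],[0,0,0.15]],
    [[-0.29,-0.56,0],[0,0,0.2]],
    [[-0.36,-0.7,0],[0,0,0.25]],
    [[-0.43,-0.84,0],[0,0,0.3]],
    [[-0.474,-0.924,0],[0,0,0.35]],
    [[-0.474,-0.924,0],[0,0,0.374]],
    [[-0.474,-0.924,0],[0,0,0.374]],
    [[-0.474,-0.924,0],[0,0,0.374]]
  ],
  "fingers": 0.4
}}

```text
clock: 34.4
tool_pos: [0.5296, -0.1695, 0.2588]
eef_rot: [0.867, 0.498, -0.0, -0.0]
contact_force: [0.7, -0.1, 0.7]
opening: 0.402
finger_force: 0.0
```

Run:
```python
from h import *
p,q=cas_tool(REST,.08,-.05);tell(p,q)
```

```text
now [ 0.5296 -0.1695  0.2588] rot [ 0.867  0.498 -0.    -0.   ] q [ 0.63  0.64 -0.69  1.74  0.49  0.94 -0.78] -> [0.071, 0.191, 0.312] [-0.1948, -0.0, 0.0006]
```

Call:
{"api": "send_rows", "payload": {
  "targets": [
    [[0.02,0.02,0.02],[-0.04,0,0]],
    [[0.04,0.06,0.05],[-0.08,0,0]],
    [[0.06,0.1,0.1],[-0.12,0,0]],
    [[0.07,0.15,0.17],[-0.16,0,0]],
    [[0.071,0.18,0.24],[-0.195,0,0]],
    [[0.071,0.191,0.3],[-0.195,0,0]],
    [[0.071,0.191,0.312],[-0.195,0,0]],
    [[0.071,0.191,0.312],[-0.195,0,0]],
    [[0.071,0.191,0.312],[-0.195,0,0]]
  ]
}}

```text
clock: 35.52
tool_pos: [0.5894, -0.1796, 0.1642]
eef_rot: [0.827, 0.475, 0.149, 0.26]
contact_force: [0.5, -0.2, 0.0]
opening: 0.4
finger_force: 0.0
```

Run:
```python
from h import *
p,q=cas_tool(REST,.08,.041);tell(p,q)
c=cam("wrist");p0,_=cas_tool(REST,.08,0)
for A,b in orange(c,100): print(A,b.round(0).tolist())
T=restT(*REST);print([proj(c,(T@[x,y,z,1])[:3]).round(0).tolist() for y in(.048,.112) for x,z in((-.0372,.1212),(-.029,.127))])
```

```text
now [ 0.5894 -0.1796  0.1642] rot [0.827 0.475 0.149 0.26 ] q [ 0.35  0.74 -0.41  2.23  2.18  0.63 -2.53] -> [-0.0, 0.003, 0.302] [-0.0006, -0.0001, 0.0005]
884 [[246.0, 247.0], [246.0, 180.0], [260.0, 180.0], [260.0, 247.0]]
143 [[141.0, 309.0], [155.0, 287.0], [165.0, 293.0], [151.0, 315.0]]
176 [[351.0, 350.0], [354.0, 311.0], [362.0, 312.0], [358.0, 350.0]]
2402 [[102.0, 367.0], [469.0, 367.0], [469.0, 381.0], [102.0, 381.0]]
[[246.0, 256.0], [261.0, 256.0], [246.0, 166.0], [262.0, 166.0]]
```

Call:
{"api": "send_rows", "payload": {
  "targets": [
    [[-0.004,0.002,0.07],[0,0,0]],
    [[-0.004,0.003,0.14],[0,0,0]],
    [[-0.004,0.003,0.21],[0,0,0]],
    [[-0.004,0.003,0.27],[0,0,0]],
    [[-0.004,0.003,0.3],[0,0,0]],
    [[-0.004,0.003,0.302],[0,0,0]],
    [[-0.004,0.003,0.302],[0,0,0]]
  ]
}}

```text
clock: 36.45
tool_pos: [0.6349, -0.2082, 0.0926]
eef_rot: [0.827, 0.474, 0.15, 0.262]
contact_force: [0.6, 0.9, 0.2]
opening: 0.404
finger_force: 0.0
```

Call:
{"api": "send_rows", "payload": {
  "targets": [
    [[0,0,0],[0,0,0]],
    [[0,0,0],[0,0,0]],
    [[0,0,0],[0,0,0]],
    [[0,0,0],[0,0,0]],
    [[0,0,0],[0,0,0]],
    [[0,0,0],[0,0,0]]
  ],
  "fingers": 0,
  "newtons": 20
}}

```text
clock: 37.2
tool_pos: [0.6348, -0.2083, 0.0923]
eef_rot: [0.827, 0.474, 0.15, 0.262]
contact_force: [-2.2, 0.8, 3.2]
opening: 0.112
finger_force: 20.0
```

Call:
{"api": "send_rows", "payload": {
  "targets": [
    [[0,0,-0.02],[0,0,0]],
    [[0,0,-0.06],[0,0,0]],
    [[0,0,-0.12],[0,0,0]],
    [[0,0,-0.19],[0,0,0]],
    [[0,0,-0.26],[0,0,0]],
    [[0,0,-0.32],[0,0,0]],
    [[0,0,-0.35],[0,0,0]],
    [[0,0,-0.35],[0,0,0]]
  ]
}}

```text
clock: 38.2
tool_pos: [0.5829, -0.1777, 0.1791]
eef_rot: [0.827, 0.474, 0.15, 0.262]
contact_force: [-0.1, 0.1, -1.0]
opening: 0.111
finger_force: 20.0
```

Run:
```python
from h import *
tell([.545,-.14,.25],down(59.65),"untilt")
```

```text
untilt now [ 0.5829 -0.1777  0.1791] rot [0.827 0.474 0.15  0.262] q [ 0.34  0.7  -0.41  2.24  2.16  0.61 -2.52] -> [0.045, -0.005, -0.293] [0.1954, 0.0001, -0.0]
```

Call:
{"api": "send_rows", "payload": {
  "targets": [
    [[0.01,0,-0.1],[0,0,0]],
    [[0.02,0,-0.2],[0.03,0,0]],
    [[0.03,0,-0.27],[0.07,0,0]],
    [[0.045,-0.005,-0.293],[0.11,0,0]],
    [[0.045,-0.005,-0.293],[0.15,0,0]],
    [[0.045,-0.005,-0.293],[0.18,0,0]],
    [[0.045,-0.005,-0.293],[0.195,0,0]],
    [[0.045,-0.005,-0.293],[0.195,0,0]],
    [[0.045,-0.005,-0.293],[0.195,0,0]]
  ]
}}

```text
clock: 39.33
tool_pos: [0.5454, -0.1421, 0.248]
eef_rot: [0.869, 0.495, -0.0, 0.0]
contact_force: [0.2, -1.0, -1.5]
opening: 0.109
finger_force: 20.0
```

Run:
```python
from h import *
tell(*pocket('B',.25),"B");tell(*pocket('A',.25),"A")
```

```text
B now [ 0.5454 -0.1421  0.248 ] rot [ 0.869  0.495 -0.     0.   ] q [ 0.53  0.65 -0.6   1.73  0.45  0.91 -0.8 ] -> [0.617, -0.044, -0.007] [-0.0, 0.0003, 0.291]
A now [ 0.5454 -0.1421  0.248 ] rot [ 0.869  0.495 -0.     0.   ] q [ 0.53  0.65 -0.6   1.73  0.45  0.91 -0.8 ] -> [0.738, -0.337, -0.007] [-0.0001, 0.0002, -0.0423]
```

Call:
{"api": "send_rows", "payload": {
  "targets": [
    [[0.06,0,0],[0,0,0.03]],
    [[0.15,-0.01,0],[0,0,0.08]],
    [[0.26,-0.02,0],[0,0,0.13]],
    [[0.38,-0.03,0],[0,0,0.18]],
    [[0.49,-0.035,0],[0,0,0.22]],
    [[0.58,-0.04,0],[0,0,0.26]],
    [[0.617,-0.044,0],[0,0,0.291]],
    [[0.617,-0.044,0],[0,0,0.291]],
    [[0.617,-0.044,0.1],[0,0,0.291]],
    [[0.617,-0.044,0.19],[0,0,0.291]],
    [[0.617,-0.044,0.21],[0,0,0.291]],
    [[0.617,-0.044,0.21],[0,0,0.291]]
  ]
}}

```text
clock: 40.83
tool_pos: [0.627, 0.0258, 0.1863]
eef_rot: [0.998, 0.063, -0.0, 0.0]
contact_force: [0.1, 0.4, -0.5]
opening: 0.109
finger_force: 20.0
```

Run:
```python
from h import *
tell(*pocket('B',.138),"B")
c=cam("wrist");g=c[0]
g=c[0];m=((g[:,:,2]>150)&(g[:,:,1]<150)&(g[:,:,0]<110)).astype(np.uint8)
n,l,S,ce=cv2.connectedComponentsWithStats(m)
for i in range(1,n):
    if S[i,4]>100: print(S[i],ce[i],onz(c,*ce[i],.14))
```

```text
B now [0.627  0.0258 0.1863] rot [ 0.998  0.063 -0.     0.   ] q [ 0.05  0.76 -0.3   1.61  0.28  0.82 -1.81] -> [0.004, 0.007, 0.161] [0.0003, 0.0001, 0.0014]
[ 60 134  79  48 345] [ 97.19130435 158.12753623] [0.65166107 0.12473615 0.14      ]
[155 200  28  27 341] [171.39002933 212.90029326] [0.62125639 0.07779113 0.14      ]
[ 242  243   21   58 1062] [252.11111111 270.2693032 ] [0.5857622  0.02053314 0.14      ]
[241 337  23  12 258] [251.75968992 342.36821705] [0.5247227  0.01296407 0.14      ]
```

Call:
{"api": "send_rows", "payload": {
  "targets": [
    [[0.003,0.006,0.03],[0,0,0.001]],
    [[0.003,0.006,0.06],[0,0,0.001]],
    [[0.003,0.006,0.09],[0,0,0.001]],
    [[0.003,0.006,0.11],[0,0,0.001]],
    [[0.003,0.006,0.12],[0,0,0.001]],
    [[0.003,0.006,0.12],[0,0,0.001]]
  ]
}}

```text
clock: 41.62
tool_pos: [0.6283, 0.0246, 0.1499]
eef_rot: [0.998, 0.062, -0.0, 0.0]
contact_force: [0.2, -0.2, -0.7]
opening: 0.113
finger_force: 20.0
```

Call:
{"api": "send_rows", "payload": {
  "targets": [
    [[0,0,0.015],[0,0,0]],
    [[0,0,0.028],[0,0,0]],
    [[0,0,0.036],[0,0,0]],
    [[0,0,0.04],[0,0,0]],
    [[0,0,0.042],[0,0,0]],
    [[0,0,0.042],[0,0,0]]
  ]
}}

```text
clock: 42.38
tool_pos: [0.6284, 0.0246, 0.1375]
eef_rot: [0.998, 0.062, -0.0, 0.0]
contact_force: [-0.2, 0.4, -0.8]
opening: 0.112
finger_force: 20.0
```

Call:
{"api": "send_rows", "payload": {
  "targets": [
    [[0,0,0.005],[0,0,0]],
    [[0,0,0.009],[0,0,0]],
    [[0,0,0.009],[0,0,0]]
  ]
}}

```text
clock: 42.75
tool_pos: [0.6287, 0.0246, 0.1368]
eef_rot: [0.998, 0.061, 0.001, 0.0]
contact_force: [-3.1, -0.4, 12.6]
opening: 0.112
finger_force: 20.0
```

Call:
{"api": "send_rows", "payload": {
  "targets": [
    [[0,0,-0.006],[0,0,0]],
    [[0,0,-0.006],[0,0,0]],
    [[0,0,-0.006],[0,0,0]],
    [[0,0,-0.04],[0,0,0]],
    [[0,0,-0.12],[0,0,0]],
    [[0,0,-0.25],[0,0,0]],
    [[0,0,-0.4],[0,0,0]],
    [[0,0,-0.42],[0,0,0]],
    [[0,0,-0.42],[0,0,0]]
  ],
  "fingers": 0.26
}}

```text
clock: 43.88
tool_pos: [0.6283, 0.0246, 0.2611]
eef_rot: [0.998, 0.062, 0.0, 0.0]
contact_force: [0.9, -0.9, 0.6]
opening: 0.256
finger_force: 0.0
```

Run:
```python
from h import *
tell([.49,-.27,.26],down(59.65),"to rest")
c=cam("wrist")
for A,b in orange(c,100): print(A,b.round(0).tolist())
for a0 in(-83,37):
    az=np.radians(a0);n=np.array([np.cos(az),np.sin(az)]);t=np.array([-n[1],n[0]])
    print([proj(c,(*(DC+n*(.055+a)+t*b),.177)).round(0).tolist() for a,b in((-.005,-.032),(-.005,.032),(.005,.032),(.005,-.032))])
```

```text
to rest now [0.6283 0.0246 0.2611] rot [0.998 0.062 0.    0.   ] q [ 0.06  0.68 -0.32  1.52  0.24  0.98 -1.78] -> [-0.578, 0.918, 0.004] [0.0002, 0.0, -0.2922]
920 [[110.0, 143.0], [170.0, 106.0], [178.0, 119.0], [118.0, 156.0]]
706 [[245.0, 226.0], [245.0, 164.0], [257.0, 164.0], [257.0, 226.0]]
377 [[179.0, 172.0], [200.0, 172.0], [200.0, 193.0], [179.0, 193.0]]
205 [[170.0, 350.0], [171.0, 299.0], [178.0, 299.0], [177.0, 350.0]]
175 [[326.0, 350.0], [327.0, 307.0], [334.0, 307.0], [333.0, 350.0]]
2374 [[74.0, 367.0], [440.0, 367.0], [440.0, 381.0], [74.0, 381.0]]
[[247.0, 234.0], [246.0, 154.0], [260.0, 154.0], [259.0, 234.0]]
[[179.0, 115.0], [106.0, 160.0], [98.0, 148.0], [171.0, 103.0]]
```

Call:
{"api": "send_rows", "payload": {
  "targets": [
    [[-0.08,0.12,0],[0,0,-0.03]],
    [[-0.16,0.25,0],[0,0,-0.07]],
    [[-0.24,0.38,0],[0,0,-0.11]],
    [[-0.32,0.51,0],[0,0,-0.15]],
    [[-0.4,0.64,0],[0,0,-0.19]],
    [[-0.48,0.77,0],[0,0,-0.23]],
    [[-0.56,0.88,0],[0,0,-0.27]],
    [[-0.578,0.918,0],[0,0,-0.292]],
    [[-0.578,0.918,0],[0,0,-0.292]],
    [[-0.578,0.918,0],[0,0,-0.292]]
  ],
  "fingers": 0.4
}}

```text
clock: 45.18
tool_pos: [0.4903, -0.2686, 0.2603]
eef_rot: [0.868, 0.497, -0.0, -0.001]
contact_force: [0.3, 0.0, 0.1]
opening: 0.398
finger_force: 0.0
```

Run:
```python
from h import *
p,q=cas_tool(REST,-.08,-.05);tell(p,q)
```

```text
now [ 0.4903 -0.2686  0.2603] rot [ 0.868  0.497 -0.    -0.001] q [ 0.79  0.63 -0.62  1.73  0.44  0.93 -0.54] -> [-0.111, 0.137, 0.317] [-0.1949, -0.0001, -0.0001]
```

Call:
{"api": "send_rows", "payload": {
  "targets": [
    [[-0.02,0.02,0.02],[-0.04,0,0]],
    [[-0.04,0.05,0.05],[-0.08,0,0]],
    [[-0.07,0.08,0.1],[-0.12,0,0]],
    [[-0.1,0.11,0.17],[-0.16,0,0]],
    [[-0.111,0.137,0.24],[-0.195,0,0]],
    [[-0.111,0.137,0.3],[-0.195,0,0]],
    [[-0.111,0.137,0.317],[-0.195,0,0]],
    [[-0.111,0.137,0.317],[-0.195,0,0]],
    [[-0.111,0.137,0.317],[-0.195,0,0]],
    [[-0.111,0.137,0.317],[-0.195,0,0]]
  ]
}}

```text
clock: 46.42
tool_pos: [0.5088, -0.3181, 0.165]
eef_rot: [0.827, 0.475, 0.15, 0.26]
contact_force: [0.3, 0.1, -0.1]
opening: 0.401
finger_force: 0.0
```

Run:
```python
from h import *
p,q=cas_tool(REST,-.08,.041);tell(p,q)
c=cam("wrist")
for A,b in orange(c,100): print(A,b.round(0).tolist())
T=restT(*REST);print([proj(c,(T@[x,y,z,1])[:3]).round(0).tolist() for y in(-.048,-.112) for x,z in((-.0372,.1212),(-.029,.127))])
```

```text
now [ 0.5088 -0.3181  0.165 ] rot [0.827 0.475 0.15  0.26 ] q [ 0.9   0.79 -0.71  2.28  2.29  0.67 -2.26] -> [-0.0, 0.0, 0.303] [-0.0002, -0.0004, -0.0]
1019 [[244.0, 246.0], [244.0, 168.0], [258.0, 168.0], [258.0, 246.0]]
162 [[140.0, 317.0], [154.0, 288.0], [163.0, 292.0], [148.0, 321.0]]
162 [[351.0, 350.0], [354.0, 313.0], [361.0, 313.0], [358.0, 351.0]]
1237 [[344.0, 367.0], [469.0, 367.0], [469.0, 381.0], [344.0, 381.0]]
319 [[102.0, 381.0], [102.0, 374.0], [180.0, 374.0], [180.0, 381.0]]
438 [[181.0, 375.0], [286.0, 375.0], [286.0, 381.0], [181.0, 381.0]]
[[244.0, 166.0], [260.0, 166.0], [245.0, 256.0], [259.0, 256.0]]
```

Call:
{"api": "send_rows", "payload": {
  "targets": [
    [[-0.002,0,0.07],[0,0,0]],
    [[-0.002,0,0.14],[0,0,0]],
    [[-0.002,0,0.21],[0,0,0]],
    [[-0.002,0,0.27],[0,0,0]],
    [[-0.002,0,0.3],[0,0,0]],
    [[-0.002,0,0.303],[0,0,0]],
    [[-0.002,0,0.303],[0,0,0]]
  ]
}}

```text
clock: 47.35
tool_pos: [0.5535, -0.3463, 0.0919]
eef_rot: [0.827, 0.474, 0.15, 0.262]
contact_force: [0.5, -0.3, 0.0]
opening: 0.399
finger_force: 0.0
```

Call:
{"api": "send_rows", "payload": {
  "targets": [
    [[0,0,0],[0,0,0]],
    [[0,0,0],[0,0,0]],
    [[0,0,0],[0,0,0]],
    [[0,0,0],[0,0,0]],
    [[0,0,0],[0,0,0]],
    [[0,0,0],[0,0,0]]
  ],
  "fingers": 0,
  "newtons": 20
}}

```text
clock: 48.1
tool_pos: [0.5533, -0.3465, 0.0916]
eef_rot: [0.827, 0.474, 0.15, 0.262]
contact_force: [-2.9, 0.1, 2.1]
opening: 0.11
finger_force: 20.0
```

Call:
{"api": "send_rows", "payload": {
  "targets": [
    [[0,0,-0.02],[0,0,0]],
    [[0,0,-0.06],[0,0,0]],
    [[0,0,-0.12],[0,0,0]],
    [[0,0,-0.19],[0,0,0]],
    [[0,0,-0.26],[0,0,0]],
    [[0,0,-0.32],[0,0,0]],
    [[0,0,-0.35],[0,0,0]],
    [[0,0,-0.35],[0,0,0]]
  ]
}}

```text
clock: 49.1
tool_pos: [0.5013, -0.3159, 0.1782]
eef_rot: [0.827, 0.474, 0.15, 0.262]
contact_force: [-0.0, -0.3, -0.9]
opening: 0.11
finger_force: 20.0
```

Run:
```python
from h import *
tell([.49,-.26,.25],down(59.65),"untilt")
```

```text
untilt now [ 0.5013 -0.3159  0.1782] rot [0.827 0.474 0.15  0.262] q [ 0.9   0.76 -0.71  2.3   2.28  0.66 -2.26] -> [0.142, 0.034, -0.269] [0.1954, 0.0003, -0.0]
```

Call:
{"api": "send_rows", "payload": {
  "targets": [
    [[0.03,0.01,-0.1],[0,0,0]],
    [[0.06,0.02,-0.2],[0.03,0,0]],
    [[0.1,0.03,-0.25],[0.07,0,0]],
    [[0.142,0.034,-0.269],[0.11,0,0]],
    [[0.142,0.034,-0.269],[0.15,0,0]],
    [[0.142,0.034,-0.269],[0.18,0,0]],
    [[0.142,0.034,-0.269],[0.195,0,0]],
    [[0.142,0.034,-0.269],[0.195,0,0]],
    [[0.142,0.034,-0.269],[0.195,0,0]]
  ]
}}

```text
clock: 50.22
tool_pos: [0.4908, -0.2615, 0.2481]
eef_rot: [0.868, 0.496, 0.0, -0.0]
contact_force: [-0.0, -0.1, -1.4]
opening: 0.106
finger_force: 20.0
```

Run:
```python
from h import *
tell(*pocket('A',.25),"A")
```

```text
A now [ 0.4908 -0.2615  0.2481] rot [ 0.868  0.496  0.    -0.   ] q [ 0.82  0.66 -0.71  1.75  0.53  0.93 -0.64] -> [1.174, -0.382, -0.006] [0.0, -0.0, -0.042]
```

Call:
{"api": "send_rows", "payload": {
  "targets": [
    [[0.08,-0.03,0],[0,0,0]],
    [[0.2,-0.06,0],[0,0,-0.01]],
    [[0.35,-0.11,0],[0,0,-0.02]],
    [[0.5,-0.16,0],[0,0,-0.03]],
    [[0.65,-0.21,0],[0,0,-0.042]],
    [[0.8,-0.26,0],[0,0,-0.042]],
    [[0.9,-0.3,0],[0,0,-0.042]],
    [[0.98,-0.34,0],[0,0,-0.042]],
    [[1.0,-0.35,0],[0,0,-0.042]],
    [[1.0,-0.35,0],[0,0,-0.042]]
  ]
}}

```text
clock: 51.48
tool_pos: [0.5507, 0.0513, 0.2488]
eef_rot: [0.833, 0.553, -0.001, 0.001]
contact_force: [-0.2, 0.4, -1.5]
opening: 0.114
finger_force: 20.0
```

Run:
```python
from h import *
tell(*pocket('A',.185),"A")
```

```text
A now [0.5507 0.0513 0.2488] rot [ 0.833  0.553 -0.001  0.001] q [ 0.24  0.66 -0.72  1.76  0.53  0.93 -1.09] -> [0.176, -0.0, 0.212] [0.0001, 0.0007, 0.0011]
```

Call:
{"api": "send_rows", "payload": {
  "targets": [
    [[0.06,0,0],[0,0,0]],
    [[0.13,0,0],[0,0,0]],
    [[0.175,0,0],[0,0,0]],
    [[0.175,0,0.05],[0,0,0]],
    [[0.175,0,0.12],[0,0,0]],
    [[0.175,0,0.18],[0,0,0]],
    [[0.175,0,0.212],[0,0,0]],
    [[0.175,0,0.212],[0,0,0]],
    [[0.175,0,0.212],[0,0,0]]
  ]
}}

```text
clock: 52.6
tool_pos: [0.5721, 0.1005, 0.186]
eef_rot: [0.833, 0.553, 0.0, 0.0]
contact_force: [0.0, -0.3, -0.6]
opening: 0.114
finger_force: 20.0
```

Run:
```python
from h import *
tell(*pocket('A',.138),"A")
c=cam("wrist");g=c[0];m=((g[:,:,2]>150)&(g[:,:,1]<150)&(g[:,:,0]<110)).astype(np.uint8)
n,l,S,ce=cv2.connectedComponentsWithStats(m)
for i in range(1,n):
    if S[i,4]>100: print(S[i],ce[i],onz(c,*ce[i],.14))
```

```text
A now [0.5721 0.1005 0.186 ] rot [0.833 0.553 0.    0.   ] q [ 0.12  0.77 -0.65  1.74  0.6   0.84 -1.21] -> [-0.003, -0.002, 0.16] [0.0003, -0.0001, 0.001]
[351 114  23  23 155] [361.8516129  121.03225806] [0.65472737 0.13103607 0.14      ]
[387 127  74  50 273] [419.91208791 150.15384615] [0.68222857 0.10060696 0.14      ]
[373 138  80  53 749] [414.22696929 163.74899866] [0.67697001 0.09364011 0.14      ]
[324 204  28  27 581] [337.5524957  217.08261618] [0.62234341 0.07813118 0.14      ]
[ 239  219   27   82 1421] [252.18367347 266.77621393] [0.55699864 0.06577184 0.14      ]
[414 277  28  26 265] [430.09811321 294.57735849] [ 0.66417125 -0.00353266  0.14      ]
[243 337  18  23 326] [252.37423313 347.19631902] [0.53059326 0.00246615 0.14      ]
```

Call:
{"api": "send_rows", "payload": {
  "targets": [
    [[-0.002,0,0.03],[0,0,0.001]],
    [[-0.002,0,0.06],[0,0,0.001]],
    [[-0.002,0,0.09],[0,0,0.001]],
    [[-0.002,0,0.11],[0,0,0.001]],
    [[-0.002,0,0.12],[0,0,0.001]],
    [[-0.002,0,0.12],[0,0,0.001]]
  ]
}}

```text
clock: 53.4
tool_pos: [0.5714, 0.0998, 0.1493]
eef_rot: [0.834, 0.552, -0.0, 0.0]
contact_force: [0.6, -0.3, -1.0]
opening: 0.113
finger_force: 20.0
```

Call:
{"api": "send_rows", "payload": {
  "targets": [
    [[0,0,0.015],[0,0,0]],
    [[0,0,0.028],[0,0,0]],
    [[0,0,0.036],[0,0,0]],
    [[0,0,0.04],[0,0,0]],
    [[0,0,0.045],[0,0,0]],
    [[0,0,0.045],[0,0,0]]
  ]
}}

```text
clock: 54.15
tool_pos: [0.5716, 0.0998, 0.1361]
eef_rot: [0.834, 0.552, -0.0, 0.0]
contact_force: [-0.2, -0.5, 0.4]
opening: 0.113
finger_force: 20.0
```

Call:
{"api": "send_rows", "payload": {
  "targets": [
    [[0,0,0.004],[0,0,0]],
    [[0,0,0.006],[0,0,0]],
    [[0,0,0.006],[0,0,0]]
  ]
}}

```text
clock: 54.52
tool_pos: [0.5717, 0.0998, 0.136]
eef_rot: [0.834, 0.552, 0.0, 0.001]
contact_force: [-3.4, -1.6, 13.3]
opening: 0.109
finger_force: 20.0
```

Call:
{"api": "send_rows", "payload": {
  "targets": [
    [[0,0,-0.005],[0,0,0]],
    [[0,0,-0.005],[0,0,0]],
    [[0,0,-0.005],[0,0,0]],
    [[0,0,-0.04],[0,0,0]],
    [[0,0,-0.12],[0,0,0]],
    [[0,0,-0.25],[0,0,0]],
    [[0,0,-0.4],[0,0,0]],
    [[0,0,-0.42],[0,0,0]],
    [[0,0,-0.42],[0,0,0]]
  ],
  "fingers": 0.26
}}

```text
clock: 55.65
tool_pos: [0.5714, 0.0996, 0.2604]
eef_rot: [0.834, 0.552, -0.0, 0.0]
contact_force: [0.8, 0.3, 0.1]
opening: 0.26
finger_force: 0.0
```

Run:
```python
from h import *
import pickle
c=cam("wrist");pickle.dump(c,open("w20.pkl","wb"))
for A,b in orange(c,100): print(A,b.round(0).tolist())
for a0 in(157,-83,37):
    az=np.radians(a0);n=np.array([np.cos(az),np.sin(az)]);t=np.array([-n[1],n[0]])
    print([proj(c,(*(DC+n*(.055+a)+t*b),.177)).round(0).tolist() for a,b in((-.005,-.032),(-.005,.032),(.005,.032),(.005,-.032))])
# lever ball & box in w2/w5
s=cam("side");t=cam("top")
def red(c,x0,x1,y0,y1):
    g=c[0].astype(int);m=((g[:,:,2]>g[:,:,1]*2.2)&(g[:,:,2]>g[:,:,0]*2.2)&(g[:,:,2]>90)).astype(np.uint8);k=np.zeros_like(m);k[y0:y1,x0:x1]=m[y0:y1,x0:x1]
    M=cv2.moments(k,True);return c,M["m10"]/M["m00"],M["m01"]/M["m00"]
o1,o2=red(s,215,250,238,265),red(t,140,162,168,188);print(o1[1:],o2[1:],tri(o1,o2))
tell([.618,.26,.2],down(67),"ball")
w2=pickle.load(open("w2.pkl","rb"))
# box top corners in w2, z=.025
for u,v in[(69,108),(114,97),(129,150),(84,160)]: print(onz(w2,u,v,.025).round(4))
a=red(w2,60,100,150,185);w1=pickle.load(open("w1.pkl","rb"));b=red(w1,10,45,65,105);w7=pickle.load(open("w7.pkl","rb"));d=red(w7,480,512,90,122)
print(a[1:],b[1:],tri(a,b,d))
```

```text
985 [[335.0, 125.0], [344.0, 112.0], [404.0, 150.0], [396.0, 162.0]]
723 [[245.0, 164.0], [257.0, 164.0], [257.0, 223.0], [245.0, 223.0]]
390 [[305.0, 172.0], [326.0, 172.0], [326.0, 193.0], [305.0, 193.0]]
1724 [[313.0, 245.0], [376.0, 210.0], [390.0, 236.0], [327.0, 271.0]]
118 [[323.0, 291.0], [330.0, 290.0], [333.0, 320.0], [327.0, 321.0]]
1209 [[241.0, 367.0], [433.0, 367.0], [433.0, 381.0], [241.0, 381.0]]
231 [[169.0, 375.0], [233.0, 375.0], [233.0, 380.0], [169.0, 380.0]]
[[259.0, 155.0], [258.0, 235.0], [246.0, 235.0], [245.0, 155.0]]
[[316.0, 265.0], [389.0, 229.0], [394.0, 239.0], [322.0, 274.0]]
[[399.0, 161.0], [327.0, 116.0], [335.0, 104.0], [408.0, 149.0]]
(232.1219512195122, 251.3170731707317) (149.58823529411765, 177.88235294117646) (array([0.61715329, 0.26271111, 0.08859476]), [0.0005036767425432112, 0.0005036767425431476])
ball now [0.5707 0.0993 0.2588] rot [ 0.834  0.552 -0.002 -0.   ] q [ 0.15  0.68 -0.71  1.67  0.51  0.99 -1.14] -> [0.555, -0.064, 0.195] [-0.0006, 0.0007, 0.0]
[0.6753 0.2956 0.025 ]
[0.6878 0.2406 0.025 ]
[0.6248 0.2304 0.025 ]
[0.6123 0.2879 0.025 ]
(77.87022900763358, 167.4529262086514) (25.76504297994269, 84.12607449856733) (array([0.61802489, 0.26279719, 0.08728983]), [0.00031110530389839955, 0.00016038857975311674, 0.00036824490568216055])
```

Run:
```python
from h import *
tell([.5575,.2500,.2],down(98),"start")
```

```text
start now [0.5707 0.0993 0.2588] rot [ 0.834  0.552 -0.002 -0.   ] q [ 0.15  0.68 -0.71  1.67  0.51  0.99 -1.14] -> [0.446, -0.236, 0.196] [-0.0008, 0.0006, -0.1722]
```

Call:
{"api": "send_rows", "payload": {
  "targets": [
    [[0.1,-0.05,0],[0,0,-0.03]],
    [[0.22,-0.11,0],[0,0,-0.07]],
    [[0.34,-0.18,0.05],[0,0,-0.11]],
    [[0.44,-0.23,0.12],[0,0,-0.15]],
    [[0.446,-0.236,0.2],[0,0,-0.172]],
    [[0.446,-0.236,0.35],[0,0,-0.172]],
    [[0.446,-0.236,0.5],[0,0,-0.172]],
    [[0.446,-0.236,0.6],[0,0,-0.172]],
    [[0.446,-0.236,0.62],[0,0,-0.172]],
    [[0.446,-0.236,0.62],[0,0,-0.172]]
  ],
  "fingers": 0
}}

```text
clock: 57.05
tool_pos: [0.5584, 0.2508, 0.074]
eef_rot: [0.656, 0.755, -0.0, -0.0]
contact_force: [0.1, 0.1, 0.3]
opening: 0.006
finger_force: 0.0
```

Run:
```python
from h import *
tell([.6555,.2644,.072],down(98),"end");print(get_state()["contact_force"],get_state()["opening"])
```

```text
end now [0.5584 0.2508 0.074 ] rot [ 0.656  0.755 -0.    -0.   ] q [-0.14  0.98 -0.67  1.71  0.84  0.77 -1.09] -> [-0.0, 0.327, 0.006] [-0.0003, 0.0001, -0.0002]
[0.05170037 0.09948283 0.26967678] 0.006328097132990552
```

Call:
{"api": "send_rows", "payload": {
  "targets": [
    [[0,0.05,0.005],[0,0,0]],
    [[0,0.1,0.005],[0,0,0]],
    [[0,0.14,0.005],[0,0,0]],
    [[0,0.18,0.005],[0,0,0]],
    [[0,0.21,0.005],[0,0,0]],
    [[0,0.24,0.005],[0,0,0]],
    [[0,0.265,0.005],[0,0,0]],
    [[0,0.285,0.005],[0,0,0]],
    [[0,0.3,0.005],[0,0,0]],
    [[0,0.3,0.005],[0,0,0]]
  ]
}}

```text
clock: 58.3
tool_pos: [0.6481, 0.2628, 0.0724]
eef_rot: [0.657, 0.754, -0.0, 0.0]
contact_force: [0.5, 0.2, 0.1]
opening: 0.008
finger_force: 0.0
```

Call:
{"api": "send_rows", "payload": {
  "targets": [
    [[0,0.01,0],[0,0,0]],
    [[0,0.02,0],[0,0,0]],
    [[0,0.03,0],[0,0,0]],
    [[0,0.03,0],[0,0,0]]
  ]
}}

```text
clock: 58.8
tool_pos: [0.6556, 0.2641, 0.0724]
eef_rot: [0.656, 0.755, -0.001, -0.0]
contact_force: [-2.8, -1.1, 0.8]
opening: 0.005
finger_force: 2.2
```

Run:
```python
from h import *
def red(c,x0,x1,y0,y1):
    g=c[0].astype(int);m=((g[:,:,2]>g[:,:,1]*2.2)&(g[:,:,2]>g[:,:,0]*2.2)&(g[:,:,2]>70)).astype(np.uint8);k=np.zeros_like(m);k[y0:y1,x0:x1]=m[y0:y1,x0:x1]
    M=cv2.moments(k,True);return M["m10"]/max(1,M["m00"]),M["m01"]/max(1,M["m00"]),M["m00"]
s=cam("side");w=cam("wrist");e=proj(s,(.686,.269,.082));print(e,red(s,195,245,235,275));x=proj(w,(.686,.269,.082));print(x,red(w,int(x[0])-70,int(x[0])+70,max(0,int(x[1])-60),int(x[1])+60))
```

```text
[207.48810831 254.56535496] (208.67441860465115, 255.4418604651163, 43.0)
[316.60823099 258.98315745] (312.59178433889605, 243.21951219512195, 1558.0)
```

Call:
{"api": "send_rows", "payload": {
  "targets": [
    [[0,0.006,0],[0,0,0]],
    [[0,0.012,0],[0,0,0]],
    [[0,0.012,0],[0,0,0]]
  ]
}}

```text
clock: 59.28
tool_pos: [0.656, 0.2641, 0.0723]
eef_rot: [0.656, 0.755, -0.004, -0.002]
contact_force: [-12.4, -4.5, 7.6]
opening: 0.011
finger_force: 6.8
```

The lever is at its stop (force rises, no further travel). I back off, rise and take a final look.

Call:
{"api": "send_rows", "payload": {
  "targets": [
    [[0,-0.03,0],[0,0,0]],
    [[0,-0.1,0],[0,0,0]],
    [[0,-0.2,0],[0,0,0]],
    [[0,-0.3,-0.1],[0,0,0]],
    [[0,-0.35,-0.25],[0,0,0]],
    [[0,-0.4,-0.42],[0,0,0]],
    [[0,-0.45,-0.6],[0,0,0]],
    [[0,-0.5,-0.75],[0,0,0]],
    [[0,-0.55,-0.8],[0,0,0]],
    [[0,-0.6,-0.8],[0,0,0]],
    [[0,-0.6,-0.8],[0,0,0]]
  ]
}}

```text
clock: 60.65
tool_pos: [0.4815, 0.2395, 0.3123]
eef_rot: [0.656, 0.755, -0.0, 0.001]
contact_force: [0.4, 0.9, 0.7]
opening: 0.005
finger_force: 0.0
```

Run:
```python
from h import *
s=cam("side");t=cam("top");print(get_state()["tool_pos"],get_state()["contact_force"])
o=np.zeros((600,800,3),np.uint8);o[:,:460]=cv2.resize(s[0][130:330,165:318],(460,600),interpolation=cv2.INTER_CUBIC);o[:340,460:]=cv2.resize(t[0][130:260,130:260],(340,340),interpolation=cv2.INTER_CUBIC)
w=cam("wrist");o[340:595,460:]=cv2.resize(w[0],(340,255))
cv2.imwrite("pics/fin.png",o)
g=s[0].astype(int);m=((g[:,:,2]>g[:,:,1]*2.2)&(g[:,:,2]>g[:,:,0]*2.2)&(g[:,:,2]>90)).astype(np.uint8);k=np.zeros_like(m);k[235:275,195:250]=m[235:275,195:250];M=cv2.moments(k,True);u,v=M["m10"]/M["m00"],M["m01"]/M["m00"]
# lever angle: best match of ball on arc
H=np.array([.65,.2636,.022]);d=np.array([.99,.139,0])
an=np.linspace(-.6,.8,141);e=[np.hypot(*(proj(s,H+.07*(np.sin(a)*d+np.cos(a)*np.array([0,0,1])))-[u,v])) for a in an];print("lean",an[np.argmin(e)],min(e),(u,v))
```

```text
[0.48255421 0.23956411 0.31198636] [ 0.86386411 -0.20255802  0.32817127]
lean 0.4800000000000001 0.6449350975802564 (209.21428571428572, 254.33333333333334)
```

View pics/fin.png

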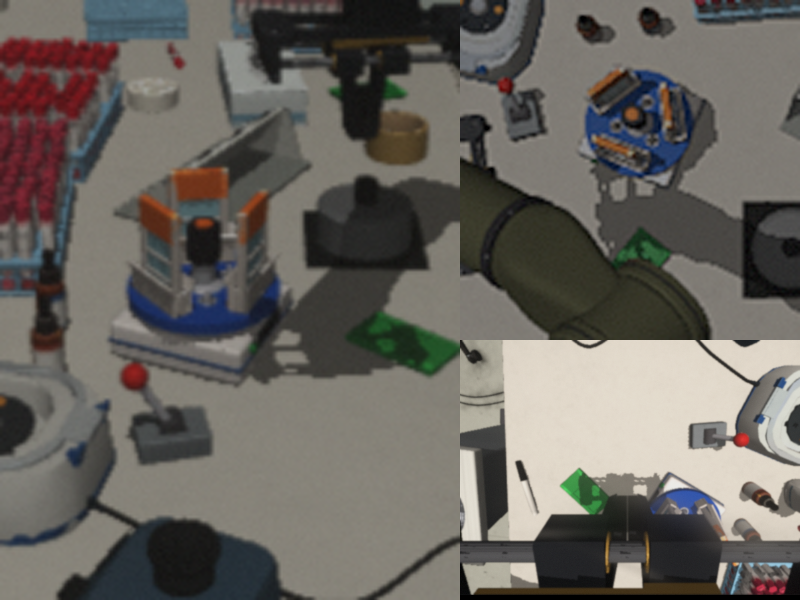

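The final view shows all three cassettes standing, the lever ball over at (134,376), and the cap on the mat at (365,215). I do a last numeric check of the cap against the mat, then hand in.

Run:
```python
from h import *
t=cam("top");s=cam("side")
g=t[0].astype(int).max(2)
print("expect cap top",proj(t,(.4275,-.1485,.048)),"knob side",proj(s,(.4275,-.1485,.084)),"captop side edges",proj(s,(.4275+.06,-.1485,.048)),proj(s,(.4275-.06,-.1485,.048)))
r=g[205:246,236:278];print(r[::4,::2])
row=s[0].astype(int).max(2);print(row[190:212:3,262:310:2])
```

```text
expect cap top [255.94912391 223.86010263] knob side [286.09587377 189.64675669] captop side edges [269.59567468 198.23340909] [301.58417268 198.41359005]
[[128 131 133 132 132 132 133 131 131 132 131 132 131 133 133 131 132 132
  129 128 127]
 [133  58  18  24  25  22  22  19  22  34  45  34  25  16  19  28  21  24
   18  70 129]
 [ 93  52  22  22  19  40  72  75  83  80  79  80  79  76  70  39  22  23
   25  54 132]
 [ 78  31  15   7  55  83  81  81  77  79  80  78  80  79  79  81  68  21
   18  70 130]
 [ 76  35  13  35  44  44  46  45  43  36  19  39  67  80  79  77  79  65
   10  71 129]
 [ 76  34  16  40  43  45  45  45  41  18  16  20  35  43  39  76  81  68
   11  71 132]
 [ 78  33  14  32  44  44  46  46  45  46  48  48  47  45  42  47  42  50
   11  26 136]
 [ 77  34  12  22  31  42  44  46  47  44  44  46  44  41  44  42  41  15
   15  27  72]
 [134  60  20  21  23  11  30  40  45  42  48  43  44  47  37  19  18  19
   14  29  76]
 [131  54  27  25  20  26  28  15  16  16  25   7  18  11  15  21  18  18
   19  29  75]
 [129 131 132 135 135 134 132 133 136  91  75  77  76  77  77  77  78  75
   77  75  75]]
[[ 99 126 129 129 129 129 128 127 124 124 101  26  19  22  63 123 127 120
   83  61  60  58  67  80]
 [127 130 129 129 128 116  79  65  65  63  52  20  18  22  25  35  40  41
   52  57  58  58  58  57]
 [129 129 127 127 108  60  65  62  66  64  54  22  21  18  24  32  34  35
   33  34  56  57  56  56]
 [128 127 124 122  82  66  64  63  65  62  54  32  31  34  34  33  31  32
   34  33  45  58  58  59]
 [131 125  39  25  27  36  52  69  69  45  32  32  32  32  33  34  35  35
   37  35  27  49  58  58]
 [130 127  42  26  28  37  40  44  45  38  42  43  42  43  42  39  39  38
   35  36  25  37  58  57]
 [131 126  57  23  29  34  40  44  44  37  38  41  42  42  40  41  38  38
   39  33  22  28  56  54]
 [129 128  62  24  27  37  40  46  41  41  39  43  41  38  42  41  41  39
   35  30  23  22  53 117]]
```

```bash
python3 -c "
from plant import *
print(finish_job())"
```

```text
the job is handed in; nothing more can be done
None
```

The job is done and handed in after about 61 s of the 210 s: the cap is centred on the mat, the disc is home on the studs, all three cassettes stand in their pockets, and the lever is at its far stop; the judge returned no verdict.

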